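Load and start the lens curing turntable

ROBOT

A 7-joint arm with a two-finger parallel gripper is mounted at the origin on the work surface. World frame = base frame: x ahead of the robot, y to its left, z up, the work surface at z = 0. Lengths are in m, angles in degrees, forces in N, time in s.
With the tool pointing down it reaches from about 0.425 to 0.8 m from the base axis. Payload 8.3 kg.
Tool frame: the origin (TCP) lies on the centre line of the jaws, within the pads' length; the fingertips stand 8 mm ahead of it and the grasp point (between the pads) lies 11 mm behind it; z points along the fingers, y is the line along which they close (so a half turn about z gives the same grasp; the last joint's range is limited). The gripper opens to 85 mm and grips with 20 to 120 N. Pads are 22 mm wide; open, the fingers measure 114 mm over their backs; the gripper's body (76 mm by 85 mm) begins 54 mm behind the grasp point. The pads swing forward as they close: fully open they stand 13 mm farther back than shut.
Start: joints at [59.479, 21.967, 0.94, 78.501, -0.361, 79.538, -2.664], TCP at [0.283, -0.557, 0.239] pointing down, gripper open.
Joint ranges: [-169.22, 169.22], [-14.56, 117.87], [-87.37, 89.26], [10.42, 133.3], [-82.24, 262.24], [0.94, 117.77], [-172.7, 172.7]. Speed limits (degrees/s): [136.94, 136.94, 172.46, 172.46, 180, 180, 180].

INTERFACE

Orientations are given as [roll, pitch, yaw] about the fixed x, y, z axes, in that order (R = Rz(yaw) Ry(pitch) Rx(roll)).
In Python, from rig import * gives the robot as it stands.
- The arm moves only by the tool move_arm, never from a script. Its arguments are lists of equal length, an entry for each row: "twist": the turn, a rotation vector about the tool's x, y, z scaled (see below), a list of three; "offset": the shift along the tool's x, y, z scaled (see below), a list of three; "fingers": the closure, from 0 (fully open) to 1 (shut). A call has exactly 10 rows; each row is the pose to reach, as a shift and turn from the pose commanded when the call began, along the tool's axes at that moment, turning the shorter way round; what a row does not reach only later rows make up. The controller multiplies each number of a shift by 80 mm and each number of a turn by 360 degrees. A row lasts 1/8 s, in which the tool goes at most 62.5 mm and 10.7 degrees, less where a joint would pass 70% of its speed; a pose out of reach is approached as far as the arm can. A call with a number of a shift or a turn outside -1 to 1 is refused whole. A call with a gripper value outside its range is refused whole. The fingers move at their own pace and stop on an object; the grip force is fixed at half the most. Time passes only in rows, so rows that repeat a pose let the fingers close, or fill a call up. It gives the time, the measured TCP pose, the force, the opening and the grip force at its end, in the units of the state.
- sense(): the state, without advancing time (a new reading comes with each control period).
- get_image(name): name is "side" or "top"; returns a dict with "color" (480x640x3 uint8, blue, green, red), "range_z" (480x640 float32, m along the optical axis (not along the pixel's ray), 0 where there is no reading), "fx", "fy", "cx", "cy" (pixels), "camera_from_world" (4x4, takes a point from world to camera coordinates). Camera axes: x right, y down, z forward; pixel columns grow to the right and rows downward; lengths in m; the calibration is good to about 2 mm. A picture is of the moment at which its call begins.
- sign_off(): hands the job in; it is judged then, once.
The state is a dict: "t": time; "joint_positions": joint angles; "dq": joint speeds; "joint_torque": joint torques, N m; "eef_pos": TCP position; "eef_rot": TCP orientation; "contact_force": force on the tool from outside, world axes, zero at the start; "wrist_torque": the same for the moment, N m; "gripper_width": finger opening in m; "gripper_force": force on a finger pad.
Only numpy, scipy, OpenCV 4.12 (cv2) and the standard library are available. Lean on these libraries where they do the work, as an engineer would, in place of code of your own. Each camera call takes 0.05 s, during which the arm holds its last target. There are 200 camera calls.

TASK

Stand every amber indicator lens upright on the round steel turntable with a clear finger's width between them, leaving the red lens and the glue bottle where they stand; the lenses are brittle, so grip them lightly (10 N is plenty) and set them down, never press or drop them. Then tension the drive: wind the black handwheel clockwise until it feels firm and the pointer stands in the green band, never into the red. Only then press the timer keys fully down, one at a time: first white, then yellow, then green.

Things in the scene. Friction and masses are not known exactly. Their poses are not given: they have to be found in the camera images.
- lens1_mid (a point): amber plastic indicator lens with a black foot, an upright cylinder 44 mm in diameter and 34 mm tall with a stepped, ribbed top, about 60 g, loose on the bench (absent in some starts); the point is its centre, 17 mm above its underside, z up. Brittle: it cracks at a total contact force of 30 N (the forces of both fingers and of what it stands on are added), so a grip of 3 to 10 N per finger is right.
- lens2_mid (a point): amber plastic indicator lens with a black foot, an upright cylinder 44 mm in diameter and 34 mm tall with a stepped, ribbed top, about 60 g, loose on the bench (absent in some starts); the point is its centre, 17 mm above its underside, z up. Brittle: it cracks at a total contact force of 30 N (the forces of both fingers and of what it stands on are added), so a grip of 3 to 10 N per finger is right.
- lens3_mid (a point): amber plastic indicator lens with a black foot, an upright cylinder 44 mm in diameter and 34 mm tall with a stepped, ribbed top, about 60 g, loose on the bench (absent in some starts); the point is its centre, 17 mm above its underside, z up. Brittle: it cracks at a total contact force of 30 N (the forces of both fingers and of what it stands on are added), so a grip of 3 to 10 N per finger is right.
- lens4_mid (a point): amber plastic indicator lens with a black foot, an upright cylinder 44 mm in diameter and 34 mm tall with a stepped, ribbed top, about 60 g, loose on the bench (absent in some starts); the point is its centre, 17 mm above its underside, z up. Brittle: it cracks at a total contact force of 30 N (the forces of both fingers and of what it stands on are added), so a grip of 3 to 10 N per finger is right.
- lens5_mid (a point): amber plastic indicator lens with a black foot, an upright cylinder 44 mm in diameter and 34 mm tall with a stepped, ribbed top, about 60 g, loose on the bench (absent in some starts); the point is its centre, 17 mm above its underside, z up. Brittle: it cracks at a total contact force of 30 N (the forces of both fingers and of what it stands on are added), so a grip of 3 to 10 N per finger is right.
- red_lens_mid (a point): red tail lens of the same shape and size as the amber ones; a bystander to be left alone; the point is its centre, 17 mm above the bench
- turntable_top (a point): round steel turntable stand, fixed and locked, a flat plate 284 mm in diameter with a raised rim 8 mm high and 5 mm thick round it (clear inside: 137 mm from the centre), plate face 45 mm above the bench; the point is the centre of the plate's upper face
- wheel_grip (a point): black round handwheel, upright axis, 56 mm in diameter, rim 28 mm high, on top of the blue tensioner housing (150 x 120 mm, 60 mm high); the point is on the axis, half-way up the rim (86 mm above the bench, 26 mm above the housing's top; 14 mm below the wheel's top). A grip of about 20 N across the rim turns it; about 1.2 rad a grasp, then regrip.
- wheel (a joint): angle wound by the handwheel, rad: grows clockwise seen from above (tightening), starts between 0 and 0.7, stays where it is left. The torque to turn it climbs steadily from 0.16 N m when slack to 0.29 N m at 4.3. 3.9 to 4.7 is the green band (aim for 4.3); above 4.7 is the red band. The pointer stands 14 mm per rad from its slack end.
- pointer_tip (a point): black pointer, 3 mm wide, that slides along the white-green-red strip on the housing's top as the wheel is wound; the point is its middle
- green_mid (a point): middle of the green band of the strip (11 mm long: pointer travel from 54.6 to 65.8 mm); its x axis is the way the pointer travels when tightening
- key_white_top (a point): top of the round white spring key (power), 28 mm in diameter, on the grey timer box (185 x 85 x 35 mm high); the three keys stand in a row 55 mm apart, their order varies; pressed straight down; the point is the centre of the key's upper face and moves down with it
- key_white (a joint): travel of the white key, m: 0 up, 0.006 fully down, needing about 4 N; springs back
- key_yellow_top (a point): top of the round yellow spring key (timer), 28 mm in diameter, on the grey timer box (185 x 85 x 35 mm high); the three keys stand in a row 55 mm apart, their order varies; pressed straight down; the point is the centre of the key's upper face and moves down with it
- key_yellow (a joint): travel of the yellow key, m: 0 up, 0.006 fully down, needing about 4 N; springs back
- key_green_top (a point): top of the round green spring key (start), 28 mm in diameter, on the grey timer box (185 x 85 x 35 mm high); the three keys stand in a row 55 mm apart, their order varies; pressed straight down; the point is the centre of the key's upper face and moves down with it
- key_green (a joint): travel of the green key, m: 0 up, 0.006 fully down, needing about 4 N; springs back
- glue: white glue bottle, 40 mm in diameter, 90 mm tall; a bystander to be left alone; origin at the centre of its underside
Mind the look-alikes: they are no part of the job. What is shaped like the part that bears lens3_mid but pink or purple is not meant.

How it is judged (in metres and radians):
On the way, in this order (a step that is already met when the one before it is completed fails the run):
1. every amber lens stands on the turntable, released, upright and apart from the others (horizontal distance between each of lens1_mid, lens2_mid, lens3_mid, lens4_mid, lens5_mid and turntable_top below 0.118 m and z of lens1_mid in the frame of turntable_top between 0.012 and 0.022 m and angle between each of lens1_mid, lens2_mid, lens3_mid, lens4_mid, lens5_mid's own z axis and vertical below 0.2 rad and contact force between the fingers and lens1 below 0.1 N and linear speed of each of lens1, lens2, lens3, lens4, lens5 below 0.02 m/s and z of lens2_mid in the frame of turntable_top between 0.012 and 0.022 m and contact force between the fingers and lens2 below 0.1 N and z of lens3_mid in the frame of turntable_top between 0.012 and 0.022 m and contact force between the fingers and lens3 below 0.1 N and z of lens4_mid in the frame of turntable_top between 0.012 and 0.022 m and contact force between the fingers and lens4 below 0.1 N and z of lens5_mid in the frame of turntable_top between 0.012 and 0.022 m and contact force between the fingers and lens5 below 0.1 N and horizontal distance between each of lens2_mid, lens3_mid, lens4_mid, lens5_mid and lens1_mid above 0.056 m and horizontal distance between each of lens3_mid, lens4_mid, lens5_mid and lens2_mid above 0.056 m and horizontal distance between each of lens4_mid, lens5_mid and lens3_mid above 0.056 m and horizontal distance between lens5_mid and lens4_mid above 0.056 m), for 0.2 s.
2. the wheel is wound firm, pointer at rest in the green band (value of joint wheel between 3.88 and 4.72 rad and velocity of joint wheel below 0.1 rad/s), for 0.3 s.
3. the white key is pressed, alone, with the tension set (value of joint wheel between 3.88 and 4.72 rad and value of joint key_white above 0.004 m and value of joint each of key_yellow, key_green below 0.002 m), for 0.1 s.
4. the yellow key is pressed, alone, with the tension set (value of joint wheel between 3.88 and 4.72 rad and value of joint key_yellow above 0.004 m and value of joint each of key_white, key_green below 0.002 m), for 0.1 s.
5. the green key is pressed, alone, with the tension set (value of joint wheel between 3.88 and 4.72 rad and value of joint key_green above 0.004 m and value of joint each of key_white, key_yellow below 0.002 m), for 0.1 s.
At the end, for the whole second after the job is handed in: Every amber lens present stands upright (within 0.2 rad), released and at rest on the turntable's plate inside its rim (centre within 118 mm of the plate's centre), lens centres at least 56 mm apart (12 mm gap); the wheel is left between 3.88 and 4.72 rad; all keys are up again (all of step 1 and value of joint wheel between 3.88 and 4.72 rad and value of joint each of key_white, key_yellow, key_green below 0.002 m); the robot touches nothing.
It fails at once if a lens is cracked: squeezed, pressed, struck or dropped with more than 30 N (contact force between any of lens1, lens2, lens3, lens4, lens5 and anything else above 30 N).
It fails at once if a lens is dropped: in the air, more than 15 mm above the plate's level, and not held ((z of lens1_mid in the frame of turntable_top above 0.032 m and contact force between the fingers and lens1 below 0.05 N) or (z of lens2_mid in the frame of turntable_top above 0.032 m and contact force between the fingers and lens2 below 0.05 N) or (z of lens3_mid in the frame of turntable_top above 0.032 m and contact force between the fingers and lens3 below 0.05 N) or (z of lens4_mid in the frame of turntable_top above 0.032 m and contact force between the fingers and lens4 below 0.05 N) or (z of lens5_mid in the frame of turntable_top above 0.032 m and contact force between the fingers and lens5 below 0.05 N)).
It fails at once if the wheel is overwound, pointer in the red band (value of joint wheel above 4.9 rad).
It fails at once if two keys are down at once, or a key is pressed before the tension is set ((value of joint each of key_white, key_yellow above 0.003 m or value of joint each of key_yellow, key_green above 0.003 m or value of joint each of key_white, key_green above 0.003 m) or (value of joint any of key_white, key_yellow, key_green above 0.004 m and not (value of joint wheel between 3.88 and 4.72 rad))).
It fails at once if the red lens or the glue bottle is moved by more than 40 mm (distance of any of red_lens_mid, glue from where it was at the start of the episode above 0.04 m).
Of lens1, lens2, lens3, lens4, lens5 only 3 to 5 are there at a start; the rules pass over those that are not, and their reading is None.
At some moment in a run one of lens1, lens2, lens3, lens4, lens5 may be knocked a few centimetres aside while the robot is not near it.
It also fails if it takes over 210 s, if anything falls off the work surface, if the arm or the gripper's body presses on something with over 40 N, if the wrist force passes 120 N, or if a joint passes its speed limit or range.

## Working session

There is one attempt and no reset: what is moved stays moved. The work goes in short steps, Python scripts to look and compute and a tool call to move; the robot and the scene stay as the last step left them, time stands still between calls to the robot, and variables do not carry over. Pictures are saved under pics/ and viewed, at most 14 in all, crops included, and the job is handed in when it is done.

Besides the shell and the picture viewer there is one more tool, called by a JSON object that holds its "name" and its "arguments". move_arm: Moves the arm, as the interface text tells. Its arguments: {"type":"object","properties":{"twist":{"type":"array"},"offset":{"type":"array"},"fingers":{"type":"array"}},"required":["twist","offset","fingers"]}

```bash
ls; mkdir -p pics
python3 - <<'E'
from rig import *
import cv2,pickle
s=sense();print({k:s[k] for k in('t','eef_pos','eef_rot','gripper_width','contact_force','gripper_force')})
for n in('side','top'):
    d=get_image(n);pickle.dump(d,open(f'{n}.pkl','wb'));cv2.imwrite(f'pics/{n}0.png',d['color'])
    print(n,d['fx'],d['cx'],d['cy'],d['camera_from_world'].round(3).tolist())
E
```

```text
pics
{'t': 0.0, 'eef_pos': array([ 0.28273026, -0.55682617,  0.2382688 ]), 'eef_rot': array([-1.79884502e+02,  2.00476722e-03,  2.69201397e+01]), 'gripper_width': 0.08545714646169564, 'contact_force': array([ 0.06946534,  0.45842935, -0.0004876 ]), 'gripper_force': 0.0}
side 433.1338034799936 324.058812537432 242.75623017731894 [[-0.958, -0.287, -0.019, 0.459], [-0.166, 0.606, -0.778, 0.158], [0.235, -0.742, -0.628, 0.988], [0.0, 0.0, 0.0, 1.0]]
top 528.7436437547973 322.3595867225999 253.7177405219798 [[-0.026, -0.999, -0.025, 0.04], [-0.989, 0.03, -0.147, 0.508], [0.147, 0.02, -0.989, 1.012], [0.0, 0.0, 0.0, 1.0]]
```

View pics/top0.png

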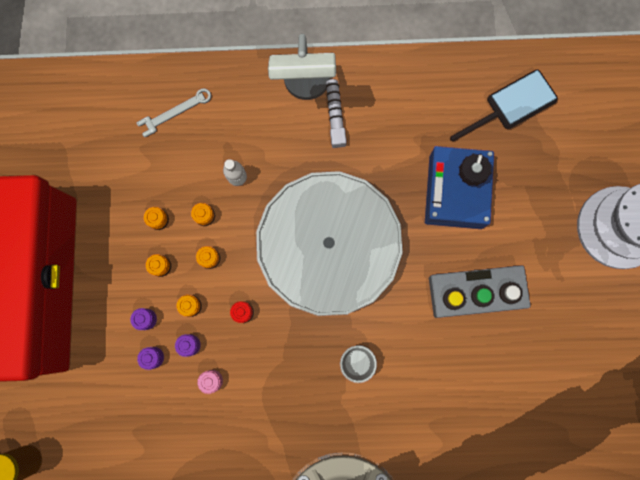

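View pics/side0.png

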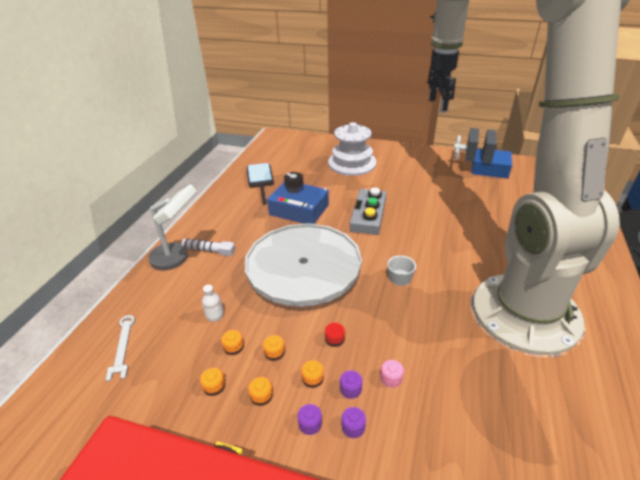

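The top view shows five amber lenses at (155,217), (202,213), (158,264), (207,257) and (189,305). The red lens is at (241,312). Purple ones at (142,318), (150,357), (187,345) and a pink one at (208,381) are look-alikes. The turntable is at (330,243), the wheel at (476,169), and the keys are yellow (456,298), green (484,295), white (513,292). The side view agrees.

```bash
cat > h.py <<'E'
from rig import *
import cv2,numpy as np,pickle
def pts(d,mask):
    v,u=np.nonzero(mask&(d['range_z']>0)); z=d['range_z'][v,u]
    c=np.stack([(u-d['cx'])/d['fx']*z,(v-d['cy'])/d['fy']*z,z,np.ones_like(z)])
    return (np.linalg.inv(d['camera_from_world'])@c)[:3].T,u,v
def ray(d,u,v,h):
    M=np.linalg.inv(d['camera_from_world']);r=M[:3,:3]@[(u-d['cx'])/d['fx'],(v-d['cy'])/d['fy'],1]
    return M[:3,3]+r*(h-M[2,3])/r[2]
def pix(d,p):
    c=d['camera_from_world']@np.r_[p,1];return d['cx']+d['fx']*c[0]/c[2],d['cy']+d['fy']*c[1]/c[2]
def blobs(d,lo,hi,amin=60):
    m=cv2.inRange(cv2.cvtColor(d['color'],cv2.COLOR_BGR2HSV),lo,hi)
    n,l,st,ce=cv2.connectedComponentsWithStats(m)
    return [(l==i,st[i],ce[i]) for i in range(1,n) if st[i,4]>=amin]
AMB=((12,200,170),(25,255,255))
def lenses(d,h=None):
    o=[]
    for m,st,ce in blobs(d,*AMB):
        p,u,v=pts(d,m); zt=np.percentile(p[:,2],90); t=p[p[:,2]>zt-.012]
        r=ray(d,*ce,zt-.012)
        o.append((ce.round(0),st[4],np.r_[(t[:,:2].min(0)+t[:,:2].max(0))/2,zt].round(4),r.round(4)))
    return o
E
python3 - <<'E'
from h import *
for n in('top','side'):
    d=pickle.load(open(n+'.pkl','rb'));print(n)
    for o in lenses(d):print(*o)
    for nm,lo,hi in(('red',(0,200,100),(6,255,255)),('green',(55,120,60),(85,255,255)),('yel',(26,150,120),(34,255,255)),('blue',(105,120,40),(120,255,255)),('purple',(125,100,50),(140,255,255))):
        for m,st,ce in blobs(d,lo,hi,15):
            p,u,v=pts(d,m)
            if len(p)<5: continue
            print(nm,ce.round(0),st[4],np.median(p,0).round(4),'r.06',ray(d,*ce,.06).round(3))
d=pickle.load(open('top.pkl','rb'))
# turntable: points at z about .045 and rim
p,u,v=pts(d,np.ones((480,640),bool))
k=(abs(p[:,2]-.049)<.01)&(u>240)&(u<420)&(v>160)&(v<330)
q=p[k];print('tt',np.median(q,0),q[:,:2].min(0),q[:,:2].max(0),cv2.minEnclosingCircle(q[:,:2].astype(np.float32)))
k=(p[:,2]>.06)&(u>450)&(u<500)&(v>140)&(v<195);q=p[k];q=q[q[:,2]>.09]
print('wheel',np.percentile(q[:,2],[5,50,95]),cv2.minEnclosingCircle(q[:,:2].astype(np.float32)),(q.min(0)+q.max(0))/2)
for nm,(a,b) in dict(y=(456,298),g=(484,295),w=(513,292),glue=(235,170),hub=(329,243)).items():
    m=np.zeros((480,640),bool);m[b-3:b+4,a-3:a+4]=1;print(nm,np.median(pts(d,m)[0],0).round(4))
c=d['color'];cv2.imwrite('pics/z1.png',np.hstack([cv2.resize(c[135:235,415:515],(400,400),interpolation=2),cv2.resize(c[195:325,125:255],(400,400),interpolation=2)]))
E
```

```text
top
[201. 213.] 340 [0.6018 0.2704 0.0345] [0.6041 0.2726 0.0225]
[153. 217.] 327 [0.5972 0.3682 0.0347] [0.5989 0.3713 0.0227]
[206. 256.] 356 [0.5128 0.2596 0.0344] [0.5135 0.2615 0.0224]
[155. 264.] 349 [0.4992 0.3604 0.0346] [0.5    0.3644 0.0226]
[186. 305.] 365 [0.4157 0.2969 0.0348] [0.4155 0.3    0.0228]
[  6. 469.] 294 [0.1298 0.6037 0.0937] [0.1251 0.6105 0.0817]
red [439. 167.] 32 [ 0.6718 -0.2108  0.0609] r.06 [ 0.672 -0.211  0.06 ]
red [ 17. 272.] 7158 [0.4794 0.5621 0.161 ] r.06 [0.488 0.624 0.06 ]
red [241. 312.] 377 [0.399  0.1896 0.0318] r.06 [0.398 0.185 0.06 ]
green [439. 174.] 28 [ 0.6576 -0.2095  0.0609] r.06 [ 0.658 -0.21   0.06 ]
green [484. 295.] 174 [ 0.4172 -0.282   0.0565] r.06 [ 0.417 -0.281  0.06 ]
yel [ 55. 277.] 66 [0.4646 0.5172 0.119 ] r.06 [0.476 0.549 0.06 ]
yel [455. 299.] 131 [ 0.4117 -0.2264  0.0569] r.06 [ 0.412 -0.226  0.06 ]
blue [460. 191.] 3248 [ 0.615  -0.2456  0.0597] r.06 [ 0.623 -0.248  0.06 ]
purple [142. 319.] 386 [0.3904 0.3846 0.0315] r.06 [0.39  0.374 0.06 ]
purple [186. 345.] 365 [0.3372 0.2969 0.0319] r.06 [0.338 0.289 0.06 ]
purp
[... 1106 characters left out ...]
6066 -0.2383  0.0583] r.06 [ 0.614 -0.228  0.06 ]
purple [351. 381.] 271 [0.3348 0.3044 0.0312] r.06 [0.331 0.323 0.06 ]
purple [309. 416.] 332 [0.3888 0.393  0.0311] r.06 [0.383 0.408 0.06 ]
purple [353. 420.] 367 [0.3122 0.3783 0.0311] r.06 [0.309 0.393 0.06 ]
tt [0.52948325 0.01205901 0.0449857 ] [ 0.38907565 -0.12996517] [0.69228299 0.18582155] ((0.5614550709724426, 0.046617794781923294), 0.18973980844020844)
wheel [0.0961576  0.10750796 0.11061724] ((0.6549891233444214, -0.2709507346153259), 0.030007824301719666) [ 0.65482349 -0.27053176  0.10233238]
y [ 0.4131 -0.2285  0.057 ]
g [ 0.4174 -0.2821  0.057 ]
w [ 0.4215 -0.3372  0.0567]
glue [0.6771 0.1929 0.068 ]
hub [0.5291 0.0114 0.0452]
```

View pics/z1.png

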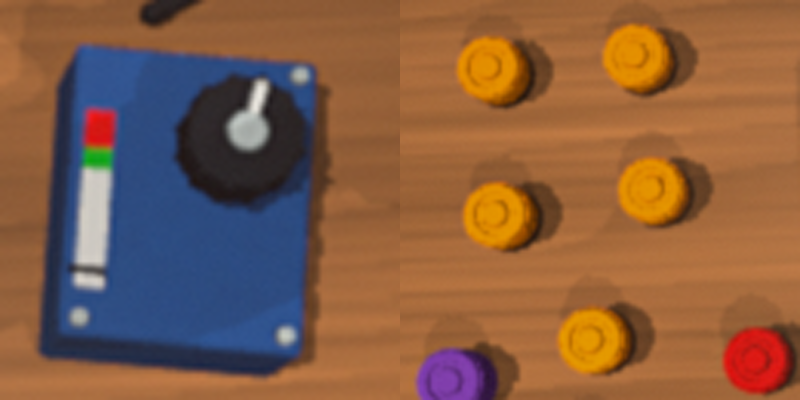

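The left crop shows the tensioner: the pointer is near the slack end at crop (88,268), green at (98,157), red above it. The right crop shows five true amber lenses, with only red and purple ones beside them. I'll start moving, first turning to yaw 90.

{"name": "move_arm", "arguments": {"twist": [[0, 0, -0.0175], [0, 0, -0.035], [0, 0, -0.0525], [0, 0, -0.07], [0, 0, -0.0875], [0, 0, -0.105], [0, 0, -0.1225], [0, 0, -0.14], [0, 0, -0.1575], [0, 0, -0.175]], "offset": [[0.095, -0.05, 0], [0.19, -0.1, 0], [0.285, -0.15, 0], [0.38, -0.2, 0], [0.475, -0.25, 0], [0.57, -0.3, 0], [0.665, -0.35, 0], [0.76, -0.4, 0], [0.855, -0.45, 0], [0.95, -0.5, 0]], "fingers": [0.275, 0.275, 0.275, 0.275, 0.275, 0.275, 0.275, 0.275, 0.275, 0.275]}}

```text
t: 1.35
eef_pos: [0.3326, -0.4867, 0.2387]
eef_rot: [-180.0, -0.1, 90.1]
contact_force: [0.5, -0.1, -0.3]
gripper_width: 0.0619
gripper_force: 0.0
```

{"name": "move_arm", "arguments": {"twist": [[0, 0, 0], [0, 0, 0], [0, 0, 0], [0, 0, 0], [0, 0, 0], [0, 0, 0], [0, 0, 0], [0, 0, 0], [0, 0, 0], [0, 0, 0]], "offset": [[0.1, 0.06, 0], [0.2, 0.12, 0], [0.3, 0.18, 0], [0.4, 0.24, 0], [0.5, 0.3, 0], [0.6, 0.36, 0], [0.7, 0.42, 0], [0.8, 0.48, 0], [0.9, 0.54, 0], [1, 0.6, 0]], "fingers": [0.275, 0.275, 0.275, 0.275, 0.275, 0.275, 0.275, 0.275, 0.275, 0.275]}}

```text
t: 2.6
eef_pos: [0.3811, -0.4067, 0.2393]
eef_rot: [-180.0, -0.0, 89.9]
contact_force: [-0.3, -0.1, 0.5]
gripper_width: 0.062
gripper_force: 0.0
```

{"name": "move_arm", "arguments": {"twist": [[0, 0, 0], [0, 0, 0], [0, 0, 0], [0, 0, 0], [0, 0, 0], [0, 0, 0], [0, 0, 0], [0, 0, 0], [0, 0, 0], [0, 0, 0]], "offset": [[0.1, 0.05, 0], [0.2, 0.1, 0], [0.3, 0.15, 0], [0.4, 0.2, 0], [0.5, 0.25, 0], [0.6, 0.3, 0], [0.7, 0.35, 0], [0.8, 0.4, 0], [0.9, 0.45, 0], [1, 0.5, 0]], "fingers": [0.275, 0.275, 0.275, 0.275, 0.275, 0.275, 0.275, 0.275, 0.275, 0.275]}}

```text
t: 3.85
eef_pos: [0.4211, -0.3268, 0.2393]
eef_rot: [180.0, -0.0, 89.9]
contact_force: [0.0, 0.6, 0.3]
gripper_width: 0.0619
gripper_force: 0.0
```

{"name": "move_arm", "arguments": {"twist": [[0, 0, 0], [0, 0, 0], [0, 0, 0], [0, 0, 0], [0, 0, 0], [0, 0, 0], [0, 0, 0], [0, 0, 0], [0, 0, 0], [0, 0, 0]], "offset": [[0.1, 0.05, 0], [0.2, 0.1, 0], [0.3, 0.15, 0], [0.4, 0.2, 0], [0.5, 0.25, 0], [0.6, 0.3, 0], [0.7, 0.35, 0], [0.8, 0.4, 0], [0.9, 0.45, 0], [1, 0.5, 0]], "fingers": [0.275, 0.275, 0.275, 0.275, 0.275, 0.275, 0.275, 0.275, 0.275, 0.275]}}

```text
t: 5.1
eef_pos: [0.4612, -0.2468, 0.2393]
eef_rot: [180.0, -0.0, 89.9]
contact_force: [0.2, 0.5, -0.2]
gripper_width: 0.0618
gripper_force: 0.0
```

{"name": "move_arm", "arguments": {"twist": [[0, 0, 0], [0, 0, 0], [0, 0, 0], [0, 0, 0], [0, 0, 0], [0, 0, 0], [0, 0, 0], [0, 0, 0], [0, 0, 0], [0, 0, 0]], "offset": [[0.1, 0.05, 0], [0.2, 0.1, 0], [0.3, 0.15, 0], [0.4, 0.2, 0], [0.5, 0.25, 0], [0.6, 0.3, 0], [0.7, 0.35, 0], [0.8, 0.4, 0], [0.9, 0.45, 0], [1, 0.5, 0]], "fingers": [0.275, 0.275, 0.275, 0.275, 0.275, 0.275, 0.275, 0.275, 0.275, 0.275]}}

```text
t: 6.35
eef_pos: [0.5013, -0.1669, 0.2393]
eef_rot: [180.0, -0.0, 89.9]
contact_force: [0.1, 0.5, -1.2]
gripper_width: 0.0624
gripper_force: 0.0
```

{"name": "move_arm", "arguments": {"twist": [[0, 0, 0], [0, 0, 0], [0, 0, 0], [0, 0, 0], [0, 0, 0], [0, 0, 0], [0, 0, 0], [0, 0, 0], [0, 0, 0], [0, 0, 0]], "offset": [[0.1, 0, 0], [0.2, 0, 0], [0.3, 0, 0], [0.4, 0, 0], [0.5, 0, 0], [0.6, 0, 0], [0.7, 0, 0], [0.8, 0, 0], [0.9, 0, 0], [1, 0, 0]], "fingers": [0.275, 0.275, 0.275, 0.275, 0.275, 0.275, 0.275, 0.275, 0.275, 0.275]}}

```text
t: 7.6
eef_pos: [0.5012, -0.0869, 0.2393]
eef_rot: [180.0, -0.0, 89.9]
contact_force: [-0.1, 0.9, -0.2]
gripper_width: 0.0618
gripper_force: 0.0
```

{"name": "move_arm", "arguments": {"twist": [[0, 0, 0], [0, 0, 0], [0, 0, 0], [0, 0, 0], [0, 0, 0], [0, 0, 0], [0, 0, 0], [0, 0, 0], [0, 0, 0], [0, 0, 0]], "offset": [[0.1, 0, 0], [0.2, 0, 0], [0.3, 0, 0], [0.4, 0, 0], [0.5, 0, 0], [0.6, 0, 0], [0.7, 0, 0], [0.8, 0, 0], [0.9, 0, 0], [1, 0, 0]], "fingers": [0.275, 0.275, 0.275, 0.275, 0.275, 0.275, 0.275, 0.275, 0.275, 0.275]}}

```text
t: 8.85
eef_pos: [0.5013, -0.0069, 0.2393]
eef_rot: [180.0, -0.0, 89.9]
contact_force: [-0.7, -0.0, 0.2]
gripper_width: 0.0619
gripper_force: 0.0
```

{"name": "move_arm", "arguments": {"twist": [[0, 0, 0], [0, 0, 0], [0, 0, 0], [0, 0, 0], [0, 0, 0], [0, 0, 0], [0, 0, 0], [0, 0, 0], [0, 0, 0], [0, 0, 0]], "offset": [[0.1, 0, 0], [0.2, 0, 0], [0.3, 0, 0], [0.4, 0, 0], [0.5, 0, 0], [0.6, 0, 0], [0.7, 0, 0], [0.8, 0, 0], [0.9, 0, 0], [1, 0, 0]], "fingers": [0.275, 0.275, 0.275, 0.275, 0.275, 0.275, 0.275, 0.275, 0.275, 0.275]}}

```text
t: 10.1
eef_pos: [0.5014, 0.0731, 0.2394]
eef_rot: [180.0, -0.0, 89.9]
contact_force: [-0.3, 0.4, 0.1]
gripper_width: 0.0617
gripper_force: 0.0
```

{"name": "move_arm", "arguments": {"twist": [[0, 0, 0], [0, 0, 0], [0, 0, 0], [0, 0, 0], [0, 0, 0], [0, 0, 0], [0, 0, 0], [0, 0, 0], [0, 0, 0], [0, 0, 0]], "offset": [[0.1, 0, 0], [0.2, 0, 0], [0.3, 0, 0], [0.4, 0, 0], [0.5, 0, 0], [0.6, 0, 0], [0.7, 0, 0], [0.8, 0, 0], [0.9, 0, 0], [1, 0, 0]], "fingers": [0.275, 0.275, 0.275, 0.275, 0.275, 0.275, 0.275, 0.275, 0.275, 0.275]}}

```text
t: 11.35
eef_pos: [0.5015, 0.1531, 0.2393]
eef_rot: [-180.0, -0.0, 89.9]
contact_force: [0.2, -0.3, 0.4]
gripper_width: 0.062
gripper_force: 0.0
```

{"name": "move_arm", "arguments": {"twist": [[0, 0, 0], [0, 0, 0], [0, 0, 0], [0, 0, 0], [0, 0, 0], [0, 0, 0], [0, 0, 0], [0, 0, 0], [0, 0, 0], [0, 0, 0]], "offset": [[0.1, 0, 0.07], [0.2, 0, 0.14], [0.3, 0, 0.21], [0.4, 0, 0.28], [0.5, 0, 0.35], [0.6, 0, 0.42], [0.7, 0, 0.49], [0.8, 0, 0.56], [0.9, 0, 0.63], [1, 0, 0.7]], "fingers": [0.275, 0.275, 0.275, 0.275, 0.275, 0.275, 0.275, 0.275, 0.275, 0.275]}}

```text
t: 12.6
eef_pos: [0.5017, 0.2331, 0.183]
eef_rot: [180.0, -0.0, 89.9]
contact_force: [0.2, -0.3, -0.1]
gripper_width: 0.062
gripper_force: 0.0
```

Run:
```python
from h import *
for n in('top','side'):
    d=get_image(n);print(n)
    for o in lenses(d):print(*o)
    cv2.imwrite(f'pics/{n}1.png',d['color'])
d=pickle.load(open('side.pkl','rb'));print(ray(d,303,261,.045))
```

```text
top
[205. 212.] 187 [0.5906 0.2482 0.035 ] [0.6049 0.2644 0.023 ]
[  6. 468.] 297 [0.1297 0.6042 0.0934] [0.1251 0.6105 0.0814]
side
[232. 343.] 236 [0.5987 0.2744 0.0327] [0.5973 0.2764 0.0207]
[274. 351.] 148 [0.5076 0.269  0.0312] [0.5071 0.2701 0.0192]
[312. 376.] 174 [0.4115 0.3049 0.0325] [0.4118 0.3075 0.0205]
[214. 385.] 157 [0.5896 0.3739 0.0307] [0.5871 0.3771 0.0187]
[261. 393.] 222 [0.4942 0.3659 0.0323] [0.4934 0.3689 0.0203]
[0.5282014 0.0162247 0.045    ]
```

View pics/side1.png

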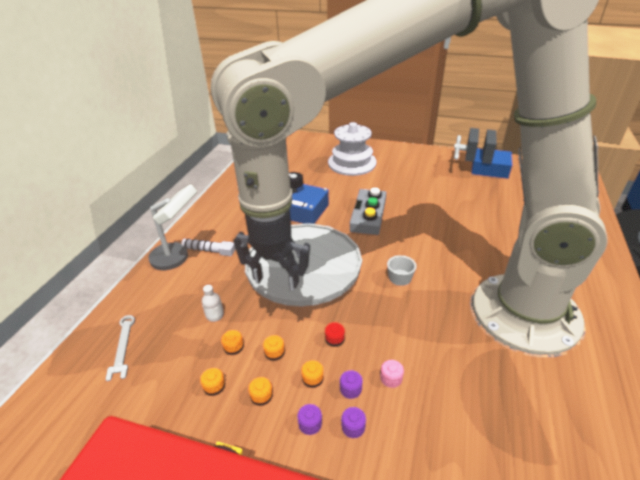

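The side view shows all five ambers unmoved, with the gripper above the turntable's near side. I'll descend on the lens at side (274,351).

{"name": "move_arm", "arguments": {"twist": [[0, 0, 0], [0, 0, 0], [0, 0, 0], [0, 0, 0], [0, 0, 0], [0, 0, 0], [0, 0, 0], [0, 0, 0], [0, 0, 0], [0, 0, 0]], "offset": [[0.05, 0.01, 0.1], [0.1, 0.02, 0.2], [0.15, 0.03, 0.3], [0.2, 0.05, 0.4], [0.25, 0.06, 0.5], [0.3, 0.07, 0.6], [0.35, 0.1, 0.7], [0.38, 0.1, 0.8], [0.38, 0.1, 0.9], [0.38, 0.1, 1]], "fingers": [0.275, 0.275, 0.275, 0.275, 0.275, 0.275, 0.275, 0.275, 0.275, 0.275]}}

```text
t: 13.95
eef_pos: [0.5097, 0.2628, 0.1028]
eef_rot: [180.0, 0.0, 89.9]
contact_force: [-0.8, -0.6, 0.2]
gripper_width: 0.0623
gripper_force: 0.0
```

{"name": "move_arm", "arguments": {"twist": [[0, 0, 0], [0, 0, 0], [0, 0, 0], [0, 0, 0], [0, 0, 0], [0, 0, 0], [0, 0, 0], [0, 0, 0], [0, 0, 0], [0, 0, 0]], "offset": [[0, 0, 0.1], [0, 0, 0.2], [0, 0, 0.3], [0, 0, 0.4], [0, 0, 0.5], [0, 0, 0.6], [0, 0, 0.65], [0, 0, 0.7], [0, 0, 0.75], [0, 0, 0.75]], "fingers": [0.275, 0.275, 0.275, 0.275, 0.275, 0.275, 0.275, 0.275, 0.275, 0.275]}}

```text
t: 15.2
eef_pos: [0.5095, 0.2629, 0.0431]
eef_rot: [-180.0, 0.0, 89.9]
contact_force: [-0.1, 0.5, -0.1]
gripper_width: 0.062
gripper_force: 0.0
```

Run:
```python
from h import *
a=get_image('side');b=get_image('top')
p=sense()['eef_pos'];u,v=map(int,pix(a,p));x,y=map(int,pix(b,p));print(u,v,x,y)
f=lambda d,u,v:cv2.resize(d['color'][v-60:v+60,u-60:u+60],(400,400),interpolation=2)
cv2.imwrite('pics/c2.png',np.hstack([f(a,u,v),f(b,x,y)]))
```

```text
272 340 202 256
```

View pics/c2.png

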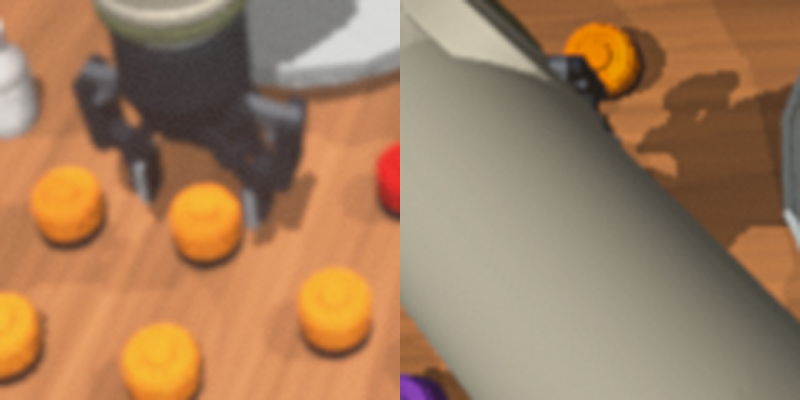

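The left crop shows the jaws straddling the lens at (205,222), with the finger tips at (140,185) and (252,215), well centred. In the right crop the arm hides the lens. I'll descend and ease the jaws shut.

{"name": "move_arm", "arguments": {"twist": [[0, 0, 0], [0, 0, 0], [0, 0, 0], [0, 0, 0], [0, 0, 0], [0, 0, 0], [0, 0, 0], [0, 0, 0], [0, 0, 0], [0, 0, 0]], "offset": [[0, 0, 0.05], [0, 0, 0.1], [0, 0, 0.15], [0, 0, 0.2], [0, 0, 0.25], [0, 0, 0.3], [0, 0, 0.35], [0, 0, 0.4], [0, 0, 0.4], [0, 0, 0.4]], "fingers": [0.275, 0.275, 0.275, 0.275, 0.275, 0.275, 0.275, 0.275, 0.3, 0.33]}}

```text
t: 16.55
eef_pos: [0.5097, 0.263, 0.0114]
eef_rot: [180.0, -0.0, 89.9]
contact_force: [0.6, 0.4, -0.2]
gripper_width: 0.0572
gripper_force: 0.0
```

{"name": "move_arm", "arguments": {"twist": [[0, 0, 0], [0, 0, 0], [0, 0, 0], [0, 0, 0], [0, 0, 0], [0, 0, 0], [0, 0, 0], [0, 0, 0], [0, 0, 0], [0, 0, 0]], "offset": [[0, 0, 0], [0, 0, 0], [0, 0, 0], [0, 0, 0], [0, 0, 0], [0, 0, 0], [0, 0, 0], [0, 0, 0], [0, 0, 0], [0, 0, 0]], "fingers": [0.345, 0.36, 0.375, 0.39, 0.405, 0.42, 0.435, 0.45, 0.46, 0.47]}}

```text
t: 17.8
eef_pos: [0.5098, 0.263, 0.0114]
eef_rot: [180.0, -0.0, 89.9]
contact_force: [-0.0, -0.1, 0.4]
gripper_width: 0.045
gripper_force: 0.4
```

{"name": "move_arm", "arguments": {"twist": [[0, 0, 0], [0, 0, 0], [0, 0, 0], [0, 0, 0], [0, 0, 0], [0, 0, 0], [0, 0, 0], [0, 0, 0], [0, 0, 0], [0, 0, 0]], "offset": [[0, 0, 0], [0, 0, 0], [0, 0, 0], [0, 0, 0], [0, 0, 0], [0, 0, 0], [0, 0, 0], [0, 0, 0], [0, 0, 0], [0, 0, 0]], "fingers": [0.472, 0.474, 0.476, 0.478, 0.48, 0.482, 0.484, 0.486, 0.487, 0.488]}}

```text
t: 19.05
eef_pos: [0.5097, 0.263, 0.0114]
eef_rot: [180.0, -0.0, 89.9]
contact_force: [0.6, 0.3, 1.6]
gripper_width: 0.0439
gripper_force: 4.8
```

{"name": "move_arm", "arguments": {"twist": [[0, 0, 0], [0, 0, 0], [0, 0, 0], [0, 0, 0], [0, 0, 0], [0, 0, 0], [0, 0, 0], [0, 0, 0], [0, 0, 0], [0, 0, 0]], "offset": [[0, 0, 0], [0, 0, 0], [0, 0, -0.05], [0, 0, -0.15], [0, 0, -0.3], [0, 0, -0.45], [0, 0, -0.6], [0, 0, -0.75], [0, 0, -0.9], [0, 0, -1]], "fingers": [0.489, 0.49, 0.49, 0.49, 0.49, 0.49, 0.49, 0.49, 0.49, 0.49]}}

```text
t: 20.3
eef_pos: [0.5099, 0.2631, 0.0923]
eef_rot: [180.0, -0.0, 89.9]
contact_force: [-0.7, -0.2, -0.2]
gripper_width: 0.0441
gripper_force: 8.4
```

{"name": "move_arm", "arguments": {"twist": [[0, 0, 0], [0, 0, 0], [0, 0, 0], [0, 0, 0], [0, 0, 0], [0, 0, 0], [0, 0, 0], [0, 0, 0], [0, 0, 0], [0, 0, 0]], "offset": [[-0.1, 0.02, -0.04], [-0.2, 0.04, -0.08], [-0.3, 0.06, -0.12], [-0.4, 0.08, -0.16], [-0.5, 0.1, -0.2], [-0.6, 0.12, -0.24], [-0.7, 0.14, -0.28], [-0.8, 0.16, -0.3], [-0.9, 0.18, -0.3], [-1, 0.2, -0.3]], "fingers": [0.49, 0.49, 0.49, 0.49, 0.49, 0.49, 0.49, 0.49, 0.49, 0.49]}}

```text
t: 21.55
eef_pos: [0.5256, 0.1824, 0.1152]
eef_rot: [-180.0, -0.0, 89.9]
contact_force: [-1.0, -0.7, -0.1]
gripper_width: 0.0437
gripper_force: 8.4
```

{"name": "move_arm", "arguments": {"twist": [[0, 0, 0], [0, 0, 0], [0, 0, 0], [0, 0, 0], [0, 0, 0], [0, 0, 0], [0, 0, 0], [0, 0, 0], [0, 0, 0], [0, 0, 0]], "offset": [[-0.1, 0.02, 0], [-0.2, 0.04, 0], [-0.3, 0.06, 0], [-0.4, 0.08, 0], [-0.5, 0.1, 0], [-0.6, 0.12, 0], [-0.7, 0.14, 0], [-0.8, 0.16, 0], [-0.9, 0.18, 0], [-1, 0.2, 0]], "fingers": [0.49, 0.49, 0.49, 0.49, 0.49, 0.49, 0.49, 0.49, 0.49, 0.49]}}

```text
t: 22.8
eef_pos: [0.5416, 0.1024, 0.1153]
eef_rot: [180.0, -0.0, 89.9]
contact_force: [0.2, 0.3, -0.6]
gripper_width: 0.0441
gripper_force: 8.4
```

{"name": "move_arm", "arguments": {"twist": [[0, 0, 0], [0, 0, 0], [0, 0, 0], [0, 0, 0], [0, 0, 0], [0, 0, 0], [0, 0, 0], [0, 0, 0], [0, 0, 0], [0, 0, 0]], "offset": [[-0.1, 0.01, 0], [-0.2, 0.02, 0], [-0.3, 0.03, 0], [-0.4, 0.04, 0], [-0.5, 0.05, 0], [-0.6, 0.06, 0], [-0.7, 0.07, 0], [-0.8, 0.08, 0], [-0.9, 0.09, 0], [-1, 0.1, 0]], "fingers": [0.49, 0.49, 0.49, 0.49, 0.49, 0.49, 0.49, 0.49, 0.49, 0.49]}}

```text
t: 24.05
eef_pos: [0.5494, 0.0224, 0.1153]
eef_rot: [180.0, -0.0, 89.9]
contact_force: [0.6, -0.3, -0.5]
gripper_width: 0.0439
gripper_force: 8.4
```

{"name": "move_arm", "arguments": {"twist": [[0, 0, 0], [0, 0, 0], [0, 0, 0], [0, 0, 0], [0, 0, 0], [0, 0, 0], [0, 0, 0], [0, 0, 0], [0, 0, 0], [0, 0, 0]], "offset": [[-0.1, 0, 0], [-0.2, 0, 0], [-0.3, 0, 0], [-0.4, 0, 0], [-0.5, 0, 0], [-0.6, 0, 0], [-0.7, 0, 0], [-0.8, 0, 0], [-0.9, 0, 0], [-1, 0, 0]], "fingers": [0.49, 0.49, 0.49, 0.49, 0.49, 0.49, 0.49, 0.49, 0.49, 0.49]}}

```text
t: 25.3
eef_pos: [0.5492, -0.0576, 0.1153]
eef_rot: [180.0, -0.0, 89.9]
contact_force: [0.2, -0.2, -0.7]
gripper_width: 0.0436
gripper_force: 8.4
```

Run:
```python
from h import *
a=get_image('side');p=sense()['eef_pos'];u,v=map(int,pix(a,p))
for o in lenses(a):print(*o)
cv2.imwrite('pics/c3.png',cv2.resize(a['color'][v-60:v+60,u-60:u+60],(400,400),interpolation=2))
```

```text
[232. 343.] 192 [0.5978 0.2764 0.0324] [0.5972 0.2777 0.0204]
[311. 375.] 228 [0.4127 0.3017 0.0328] [0.414  0.3045 0.0208]
[213. 382.] 278 [0.5926 0.3705 0.0325] [0.5924 0.3722 0.0205]
[260. 391.] 332 [0.4944 0.3644 0.0328] [0.4958 0.3649 0.0208]
```

View pics/c3.png

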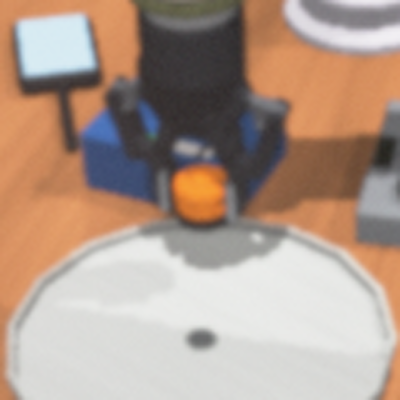

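The lens at crop (200,192) hangs upright between the pads. I'll lower it onto the plate and release it.

{"name": "move_arm", "arguments": {"twist": [[0, 0, 0], [0, 0, 0], [0, 0, 0], [0, 0, 0], [0, 0, 0], [0, 0, 0], [0, 0, 0], [0, 0, 0], [0, 0, 0], [0, 0, 0]], "offset": [[0, 0, 0.1], [0, 0, 0.25], [0, 0, 0.4], [0, 0, 0.5], [0, 0, 0.6], [0, 0, 0.65], [0, 0, 0.68], [0, 0, 0.7], [0, 0, 0.72], [0, 0, 0.73]], "fingers": [0.49, 0.49, 0.49, 0.49, 0.49, 0.49, 0.49, 0.49, 0.49, 0.49]}}

```text
t: 26.6
eef_pos: [0.5493, -0.0571, 0.057]
eef_rot: [180.0, -0.0, 89.9]
contact_force: [0.5, -0.7, -0.6]
gripper_width: 0.044
gripper_force: 8.4
```

{"name": "move_arm", "arguments": {"twist": [[0, 0, 0], [0, 0, 0], [0, 0, 0], [0, 0, 0], [0, 0, 0], [0, 0, 0], [0, 0, 0], [0, 0, 0], [0, 0, 0], [0, 0, 0]], "offset": [[0, 0, 0], [0, 0, 0], [0, 0, 0], [0, 0, 0], [0, 0, 0], [0, 0, 0], [0, 0, 0], [0, 0, 0], [0, 0, 0], [0, 0, 0]], "fingers": [0.488, 0.486, 0.484, 0.482, 0.48, 0.47, 0.45, 0.4, 0.34, 0.275]}}

```text
t: 27.85
eef_pos: [0.5492, -0.0571, 0.0569]
eef_rot: [180.0, -0.0, 89.9]
contact_force: [-0.4, 0.2, 0.5]
gripper_width: 0.0618
gripper_force: 0.0
```

{"name": "move_arm", "arguments": {"twist": [[0, 0, 0], [0, 0, 0], [0, 0, 0], [0, 0, 0], [0, 0, 0], [0, 0, 0], [0, 0, 0], [0, 0, 0], [0, 0, 0], [0, 0, 0]], "offset": [[0, 0, -0.05], [0, 0, -0.1], [0, 0, -0.2], [0, 0, -0.3], [0, 0, -0.4], [0, 0, -0.55], [0, 0, -0.65], [0, 0, -0.75], [0, 0, -0.8], [0, 0, -0.8]], "fingers": [0.275, 0.275, 0.275, 0.275, 0.275, 0.275, 0.275, 0.275, 0.275, 0.275]}}

```text
t: 29.1
eef_pos: [0.5493, -0.0571, 0.1211]
eef_rot: [180.0, 0.0, 89.9]
contact_force: [-0.5, 0.5, 0.2]
gripper_width: 0.0615
gripper_force: 0.0
```

{"name": "move_arm", "arguments": {"twist": [[0, 0, 0], [0, 0, 0], [0, 0, 0], [0, 0, 0], [0, 0, 0], [0, 0, 0], [0, 0, 0], [0, 0, 0], [0, 0, 0], [0, 0, 0]], "offset": [[0.1, 0.02, 0], [0.2, 0.04, 0], [0.3, 0.06, 0], [0.4, 0.08, 0], [0.5, 0.1, 0], [0.6, 0.12, 0], [0.7, 0.14, 0], [0.8, 0.16, 0], [0.9, 0.18, 0], [1, 0.2, 0]], "fingers": [0.275, 0.275, 0.275, 0.275, 0.275, 0.275, 0.275, 0.275, 0.275, 0.275]}}

```text
t: 30.35
eef_pos: [0.5655, 0.0234, 0.1209]
eef_rot: [180.0, -0.0, 89.9]
contact_force: [-0.4, -0.3, 0.0]
gripper_width: 0.0619
gripper_force: 0.0
```

{"name": "move_arm", "arguments": {"twist": [[0, 0, 0], [0, 0, 0], [0, 0, 0], [0, 0, 0], [0, 0, 0], [0, 0, 0], [0, 0, 0], [0, 0, 0], [0, 0, 0], [0, 0, 0]], "offset": [[0.1, 0.02, 0], [0.2, 0.04, 0], [0.3, 0.06, 0], [0.4, 0.08, 0], [0.5, 0.1, 0], [0.6, 0.12, 0], [0.7, 0.14, 0], [0.8, 0.16, 0], [0.9, 0.18, 0], [1, 0.2, 0]], "fingers": [0.275, 0.275, 0.275, 0.275, 0.275, 0.275, 0.275, 0.275, 0.275, 0.275]}}

```text
t: 31.6
eef_pos: [0.5815, 0.1034, 0.1209]
eef_rot: [-180.0, -0.0, 89.9]
contact_force: [0.4, 0.6, 1.0]
gripper_width: 0.0622
gripper_force: 0.0
```

{"name": "move_arm", "arguments": {"twist": [[0, 0, 0], [0, 0, 0], [0, 0, 0], [0, 0, 0], [0, 0, 0], [0, 0, 0], [0, 0, 0], [0, 0, 0], [0, 0, 0], [0, 0, 0]], "offset": [[0.1, 0.02, 0], [0.2, 0.04, 0], [0.3, 0.06, 0], [0.4, 0.08, 0], [0.5, 0.1, 0], [0.6, 0.12, 0], [0.7, 0.14, 0], [0.8, 0.16, 0], [0.9, 0.18, 0], [1, 0.2, 0]], "fingers": [0.275, 0.275, 0.275, 0.275, 0.275, 0.275, 0.275, 0.275, 0.275, 0.275]}}

```text
t: 32.85
eef_pos: [0.5977, 0.1834, 0.1209]
eef_rot: [180.0, -0.0, 89.9]
contact_force: [-0.6, -0.2, 0.3]
gripper_width: 0.0619
gripper_force: 0.0
```

{"name": "move_arm", "arguments": {"twist": [[0, 0, 0], [0, 0, 0], [0, 0, 0], [0, 0, 0], [0, 0, 0], [0, 0, 0], [0, 0, 0], [0, 0, 0], [0, 0, 0], [0, 0, 0]], "offset": [[0.1, 0, 0], [0.2, 0, 0], [0.3, 0, 0], [0.4, 0, 0], [0.5, 0, 0], [0.6, 0, 0], [0.7, 0, 0], [0.8, 0, 0], [0.9, 0, 0], [1, 0, 0]], "fingers": [0.275, 0.275, 0.275, 0.275, 0.275, 0.275, 0.275, 0.275, 0.275, 0.275]}}

```text
t: 34.1
eef_pos: [0.5977, 0.2634, 0.1209]
eef_rot: [-180.0, -0.0, 89.9]
contact_force: [-0.2, 0.3, 0.8]
gripper_width: 0.0617
gripper_force: 0.0
```

Run:
```python
from h import *
for n in('top','side'):
    d=get_image(n);print(n)
    for o in lenses(d):print(*o)
```

```text
top
[366. 229.] 170 [ 0.55   -0.0606  0.079 ] [ 0.5513 -0.0607  0.067 ]
[153. 267.] 209 [0.4969 0.3644 0.0346] [0.4953 0.3699 0.0226]
[183. 308.] 184 [0.413  0.302  0.0344] [0.4106 0.3072 0.0224]
[  6. 468.] 298 [0.1297 0.6037 0.094 ] [0.1253 0.6102 0.082 ]
side
[232. 344.] 195 [0.5975 0.2766 0.0324] [0.597  0.2787 0.0204]
[214. 384.] 202 [0.5904 0.3714 0.0317] [0.5889 0.3751 0.0197]
[313. 378.] 131 [0.4112 0.3077 0.0312] [0.4093 0.3097 0.0192]
[261. 393.] 245 [0.4944 0.3655 0.0324] [0.494  0.3681 0.0204]
```

{"name": "move_arm", "arguments": {"twist": [[0, 0, 0], [0, 0, 0], [0, 0, 0], [0, 0, 0], [0, 0, 0], [0, 0, 0], [0, 0, 0], [0, 0, 0], [0, 0, 0], [0, 0, 0]], "offset": [[0.03, 0, 0.1], [0.06, 0.01, 0.2], [0.09, 0.01, 0.3], [0.125, 0.02, 0.4], [0.125, 0.02, 0.5], [0.125, 0.02, 0.6], [0.125, 0.02, 0.7], [0.125, 0.02, 0.8], [0.125, 0.02, 0.9], [0.125, 0.02, 1]], "fingers": [0.275, 0.275, 0.275, 0.275, 0.275, 0.275, 0.275, 0.275, 0.275, 0.275]}}

```text
t: 35.45
eef_pos: [0.5993, 0.2728, 0.0404]
eef_rot: [180.0, -0.0, 89.9]
contact_force: [-0.3, 0.3, -0.1]
gripper_width: 0.0619
gripper_force: 0.0
```

{"name": "move_arm", "arguments": {"twist": [[0, 0, 0], [0, 0, 0], [0, 0, 0], [0, 0, 0], [0, 0, 0], [0, 0, 0], [0, 0, 0], [0, 0, 0], [0, 0, 0], [0, 0, 0]], "offset": [[0, 0, 0.05], [0, 0, 0.1], [0, 0, 0.15], [0, 0, 0.2], [0, 0, 0.25], [0, 0, 0.3], [0, 0, 0.37], [0, 0, 0.37], [0, 0, 0.37], [0, 0, 0.37]], "fingers": [0.275, 0.275, 0.275, 0.275, 0.275, 0.275, 0.275, 0.29, 0.31, 0.33]}}

```text
t: 36.7
eef_pos: [0.5994, 0.273, 0.0116]
eef_rot: [180.0, -0.0, 89.9]
contact_force: [0.7, -0.3, -0.2]
gripper_width: 0.0574
gripper_force: 0.0
```

{"name": "move_arm", "arguments": {"twist": [[0, 0, 0], [0, 0, 0], [0, 0, 0], [0, 0, 0], [0, 0, 0], [0, 0, 0], [0, 0, 0], [0, 0, 0], [0, 0, 0], [0, 0, 0]], "offset": [[0, 0, 0], [0, 0, 0], [0, 0, 0], [0, 0, 0], [0, 0, 0], [0, 0, 0], [0, 0, 0], [0, 0, 0], [0, 0, 0], [0, 0, 0]], "fingers": [0.35, 0.375, 0.4, 0.42, 0.44, 0.455, 0.47, 0.476, 0.482, 0.487]}}

```text
t: 37.95
eef_pos: [0.5994, 0.2728, 0.0114]
eef_rot: [180.0, -0.0, 89.9]
contact_force: [0.2, -0.1, 1.7]
gripper_width: 0.0438
gripper_force: 3.2
```

{"name": "move_arm", "arguments": {"twist": [[0, 0, 0], [0, 0, 0], [0, 0, 0], [0, 0, 0], [0, 0, 0], [0, 0, 0], [0, 0, 0], [0, 0, 0], [0, 0, 0], [0, 0, 0]], "offset": [[0, 0, 0], [0, 0, 0], [0, 0, -0.05], [0, 0, -0.15], [0, 0, -0.3], [0, 0, -0.45], [0, 0, -0.6], [0, 0, -0.75], [0, 0, -0.9], [0, 0, -1]], "fingers": [0.489, 0.49, 0.49, 0.49, 0.49, 0.49, 0.49, 0.49, 0.49, 0.49]}}

```text
t: 39.2
eef_pos: [0.5995, 0.273, 0.0924]
eef_rot: [180.0, -0.0, 89.9]
contact_force: [0.0, 0.0, -0.0]
gripper_width: 0.0436
gripper_force: 8.4
```

{"name": "move_arm", "arguments": {"twist": [[0, 0, 0], [0, 0, 0], [0, 0, 0], [0, 0, 0], [0, 0, 0], [0, 0, 0], [0, 0, 0], [0, 0, 0], [0, 0, 0], [0, 0, 0]], "offset": [[-0.1, 0, -0.04], [-0.2, 0, -0.08], [-0.3, 0, -0.12], [-0.4, 0, -0.16], [-0.5, 0, -0.2], [-0.6, 0, -0.24], [-0.7, 0, -0.28], [-0.8, 0, -0.3], [-0.9, 0, -0.3], [-1, 0, -0.3]], "fingers": [0.49, 0.49, 0.49, 0.49, 0.49, 0.49, 0.49, 0.49, 0.49, 0.49]}}

```text
t: 40.45
eef_pos: [0.5991, 0.1923, 0.1152]
eef_rot: [-180.0, 0.0, 89.9]
contact_force: [-1.0, -0.0, -1.0]
gripper_width: 0.0435
gripper_force: 8.4
```

{"name": "move_arm", "arguments": {"twist": [[0, 0, 0], [0, 0, 0], [0, 0, 0], [0, 0, 0], [0, 0, 0], [0, 0, 0], [0, 0, 0], [0, 0, 0], [0, 0, 0], [0, 0, 0]], "offset": [[-0.1, 0, 0], [-0.2, 0, 0], [-0.3, 0, 0], [-0.4, 0, 0], [-0.5, 0, 0], [-0.6, 0, 0], [-0.7, 0, 0], [-0.8, 0, 0], [-0.9, 0, 0], [-1, 0, 0]], "fingers": [0.49, 0.49, 0.49, 0.49, 0.49, 0.49, 0.49, 0.49, 0.49, 0.49]}}

```text
t: 41.7
eef_pos: [0.5991, 0.1124, 0.1154]
eef_rot: [180.0, -0.0, 89.9]
contact_force: [0.5, 0.6, 0.1]
gripper_width: 0.0436
gripper_force: 8.4
```

{"name": "move_arm", "arguments": {"twist": [[0, 0, 0], [0, 0, 0], [0, 0, 0], [0, 0, 0], [0, 0, 0], [0, 0, 0], [0, 0, 0], [0, 0, 0], [0, 0, 0], [0, 0, 0]], "offset": [[-0.1, 0, 0], [-0.2, 0, 0], [-0.3, 0, 0], [-0.4, 0, 0], [-0.5, 0, 0], [-0.6, 0, 0], [-0.7, 0, 0], [-0.8, 0, 0], [-0.9, 0, 0], [-1, 0, 0]], "fingers": [0.49, 0.49, 0.49, 0.49, 0.49, 0.49, 0.49, 0.49, 0.49, 0.49]}}

```text
t: 42.95
eef_pos: [0.599, 0.0324, 0.1153]
eef_rot: [180.0, -0.0, 89.9]
contact_force: [-0.5, -0.7, -0.8]
gripper_width: 0.0439
gripper_force: 8.4
```

{"name": "move_arm", "arguments": {"twist": [[0, 0, 0], [0, 0, 0], [0, 0, 0], [0, 0, 0], [0, 0, 0], [0, 0, 0], [0, 0, 0], [0, 0, 0], [0, 0, 0], [0, 0, 0]], "offset": [[-0.1, 0, 0.1], [-0.2, 0, 0.25], [-0.24, 0, 0.4], [-0.24, 0, 0.5], [-0.24, 0, 0.6], [-0.24, 0, 0.65], [-0.24, 0, 0.68], [-0.24, 0, 0.7], [-0.24, 0, 0.72], [-0.24, 0, 0.73]], "fingers": [0.49, 0.49, 0.49, 0.49, 0.49, 0.49, 0.49, 0.49, 0.49, 0.49]}}

```text
t: 44.2
eef_pos: [0.599, 0.0137, 0.057]
eef_rot: [180.0, -0.0, 89.9]
contact_force: [0.5, 0.2, -0.4]
gripper_width: 0.0436
gripper_force: 8.4
```

{"name": "move_arm", "arguments": {"twist": [[0, 0, 0], [0, 0, 0], [0, 0, 0], [0, 0, 0], [0, 0, 0], [0, 0, 0], [0, 0, 0], [0, 0, 0], [0, 0, 0], [0, 0, 0]], "offset": [[0, 0, 0], [0, 0, 0], [0, 0, 0], [0, 0, 0], [0, 0, 0], [0, 0, 0], [0, 0, 0], [0, 0, 0], [0, 0, 0], [0, 0, 0]], "fingers": [0.488, 0.486, 0.484, 0.482, 0.48, 0.47, 0.45, 0.4, 0.34, 0.275]}}

```text
t: 45.45
eef_pos: [0.5989, 0.0137, 0.0569]
eef_rot: [180.0, -0.0, 89.9]
contact_force: [0.9, -0.7, -0.3]
gripper_width: 0.0615
gripper_force: 0.0
```

{"name": "move_arm", "arguments": {"twist": [[0, 0, 0], [0, 0, 0], [0, 0, 0], [0, 0, 0], [0, 0, 0], [0, 0, 0], [0, 0, 0], [0, 0, 0], [0, 0, 0], [0, 0, 0]], "offset": [[0, 0, -0.05], [0, 0, -0.1], [0, 0, -0.2], [0, 0, -0.3], [0, 0, -0.4], [0, 0, -0.55], [0, 0, -0.65], [0, 0, -0.75], [0, 0, -0.8], [0, 0, -0.8]], "fingers": [0.275, 0.275, 0.275, 0.275, 0.275, 0.275, 0.275, 0.275, 0.275, 0.275]}}

```text
t: 46.7
eef_pos: [0.5991, 0.0136, 0.1212]
eef_rot: [180.0, -0.0, 89.9]
contact_force: [-0.5, 0.6, -0.2]
gripper_width: 0.0622
gripper_force: 0.0
```

Run:
```python
from h import *
for n in('top','side'):
    d=get_image(n);print(n)
    for o in lenses(d):print(*o)
```

```text
top
[153. 217.] 332 [0.5969 0.3679 0.0346] [0.5988 0.3711 0.0226]
[155. 264.] 355 [0.4991 0.36   0.0346] [0.4998 0.3642 0.0226]
[186. 305.] 369 [0.4158 0.2971 0.0342] [0.4157 0.3    0.0222]
[  6. 468.] 297 [0.1298 0.6041 0.0935] [0.1252 0.6105 0.0815]
side
[312. 376.] 192 [0.4128 0.3071 0.0323] [0.4126 0.3065 0.0203]
[213. 383.] 244 [0.5923 0.3719 0.032 ] [0.5911 0.3739 0.02  ]
[261. 392.] 296 [0.4952 0.3641 0.0323] [0.4952 0.366  0.0203]
```

{"name": "move_arm", "arguments": {"twist": [[0, 0, 0], [0, 0, 0], [0, 0, 0], [0, 0, 0], [0, 0, 0], [0, 0, 0], [0, 0, 0], [0, 0, 0], [0, 0, 0], [0, 0, 0]], "offset": [[0.1, 0, 0], [0.2, 0, 0], [0.3, 0, 0], [0.4, 0, 0], [0.5, 0, 0], [0.6, 0, 0], [0.7, 0, 0], [0.8, 0, 0], [0.9, 0, 0], [1, 0, 0]], "fingers": [0.275, 0.275, 0.275, 0.275, 0.275, 0.275, 0.275, 0.275, 0.275, 0.275]}}

```text
t: 48.05
eef_pos: [0.599, 0.0942, 0.1209]
eef_rot: [-180.0, -0.0, 89.9]
contact_force: [1.1, -0.2, 0.6]
gripper_width: 0.0622
gripper_force: 0.0
```

{"name": "move_arm", "arguments": {"twist": [[0, 0, 0], [0, 0, 0], [0, 0, 0], [0, 0, 0], [0, 0, 0], [0, 0, 0], [0, 0, 0], [0, 0, 0], [0, 0, 0], [0, 0, 0]], "offset": [[0.1, 0, 0], [0.2, 0, 0], [0.3, 0, 0], [0.4, 0, 0], [0.5, 0, 0], [0.6, 0, 0], [0.7, 0, 0], [0.8, 0, 0], [0.9, 0, 0], [1, 0, 0]], "fingers": [0.275, 0.275, 0.275, 0.275, 0.275, 0.275, 0.275, 0.275, 0.275, 0.275]}}

```text
t: 49.3
eef_pos: [0.5991, 0.1742, 0.1209]
eef_rot: [-180.0, -0.0, 89.9]
contact_force: [-1.1, 0.2, 0.1]
gripper_width: 0.0623
gripper_force: 0.0
```

{"name": "move_arm", "arguments": {"twist": [[0, 0, 0], [0, 0, 0], [0, 0, 0], [0, 0, 0], [0, 0, 0], [0, 0, 0], [0, 0, 0], [0, 0, 0], [0, 0, 0], [0, 0, 0]], "offset": [[0.1, 0, 0], [0.2, 0, 0], [0.3, 0, 0], [0.4, 0, 0], [0.5, 0, 0], [0.6, 0, 0], [0.7, 0, 0], [0.8, 0, 0], [0.9, 0, 0], [1, 0, 0]], "fingers": [0.275, 0.275, 0.275, 0.275, 0.275, 0.275, 0.275, 0.275, 0.275, 0.275]}}

```text
t: 50.55
eef_pos: [0.5993, 0.2542, 0.1209]
eef_rot: [180.0, -0.0, 89.9]
contact_force: [0.0, 0.1, -0.8]
gripper_width: 0.0621
gripper_force: 0.0
```

{"name": "move_arm", "arguments": {"twist": [[0, 0, 0], [0, 0, 0], [0, 0, 0], [0, 0, 0], [0, 0, 0], [0, 0, 0], [0, 0, 0], [0, 0, 0], [0, 0, 0], [0, 0, 0]], "offset": [[0.1, 0, 0], [0.2, -0.01, 0], [0.3, -0.02, 0], [0.4, -0.03, 0], [0.5, -0.04, 0], [0.6, -0.05, 0], [0.7, -0.05, 0], [0.8, -0.05, 0], [0.9, -0.05, 0], [1, -0.05, 0]], "fingers": [0.275, 0.275, 0.275, 0.275, 0.275, 0.275, 0.275, 0.275, 0.275, 0.275]}}

```text
t: 51.8
eef_pos: [0.5954, 0.3342, 0.1209]
eef_rot: [-180.0, -0.0, 89.9]
contact_force: [-0.5, 0.7, -0.2]
gripper_width: 0.0619
gripper_force: 0.0
```

Run:
```python
from h import *
for n in('top','side'):
    d=get_image(n);print(n)
    for o in lenses(d):print(*o)
```

```text
top
[328. 204.] 287 [0.5992 0.0109 0.0797] [0.6018 0.0106 0.0677]
[366. 229.] 309 [ 0.5498 -0.0597  0.0797] [ 0.5515 -0.0614  0.0677]
[  6. 468.] 298 [0.1296 0.6045 0.0936] [0.1252 0.6104 0.0816]
side
[211. 376.] 70 [0.5977 0.3677 0.0331] [0.6015 0.3623 0.0211]
[214. 385.] 167 [0.5899 0.3724 0.0314] [0.5878 0.3779 0.0194]
[312. 378.] 128 [0.4115 0.3099 0.0306] [0.4109 0.3109 0.0186]
[261. 393.] 253 [0.4946 0.3648 0.0321] [0.4938 0.3675 0.0201]
```

{"name": "move_arm", "arguments": {"twist": [[0, 0, 0], [0, 0, 0], [0, 0, 0], [0, 0, 0], [0, 0, 0], [0, 0, 0], [0, 0, 0], [0, 0, 0], [0, 0, 0], [0, 0, 0]], "offset": [[0.1, 0, 0.05], [0.2, 0, 0.1], [0.3, 0, 0.2], [0.4, 0, 0.3], [0.45, 0, 0.4], [0.45, 0, 0.5], [0.45, 0, 0.65], [0.45, 0, 0.8], [0.45, 0, 0.9], [0.45, 0, 1]], "fingers": [0.275, 0.275, 0.275, 0.275, 0.275, 0.275, 0.275, 0.275, 0.275, 0.275]}}

```text
t: 53.15
eef_pos: [0.5955, 0.3695, 0.0404]
eef_rot: [-180.0, -0.0, 89.9]
contact_force: [0.9, 0.5, 0.6]
gripper_width: 0.0619
gripper_force: 0.0
```

{"name": "move_arm", "arguments": {"twist": [[0, 0, 0], [0, 0, 0], [0, 0, 0], [0, 0, 0], [0, 0, 0], [0, 0, 0], [0, 0, 0], [0, 0, 0], [0, 0, 0], [0, 0, 0]], "offset": [[0, 0, 0.05], [0, 0, 0.1], [0, 0, 0.15], [0, 0, 0.2], [0, 0, 0.25], [0, 0, 0.3], [0, 0, 0.37], [0, 0, 0.37], [0, 0, 0.37], [0, 0, 0.37]], "fingers": [0.275, 0.275, 0.275, 0.275, 0.275, 0.275, 0.275, 0.29, 0.31, 0.33]}}

```text
t: 54.4
eef_pos: [0.5956, 0.3698, 0.0116]
eef_rot: [180.0, -0.0, 89.9]
contact_force: [-0.6, -0.4, -0.6]
gripper_width: 0.057
gripper_force: 0.0
```

{"name": "move_arm", "arguments": {"twist": [[0, 0, 0], [0, 0, 0], [0, 0, 0], [0, 0, 0], [0, 0, 0], [0, 0, 0], [0, 0, 0], [0, 0, 0], [0, 0, 0], [0, 0, 0]], "offset": [[0, 0, 0], [0, 0, 0], [0, 0, 0], [0, 0, 0], [0, 0, 0], [0, 0, 0], [0, 0, 0], [0, 0, 0], [0, 0, 0], [0, 0, 0]], "fingers": [0.35, 0.375, 0.4, 0.42, 0.44, 0.455, 0.47, 0.476, 0.482, 0.487]}}

```text
t: 55.65
eef_pos: [0.5956, 0.3697, 0.0116]
eef_rot: [180.0, -0.0, 89.9]
contact_force: [2.2, 0.2, 1.5]
gripper_width: 0.0439
gripper_force: 3.2
```

{"name": "move_arm", "arguments": {"twist": [[0, 0, 0], [0, 0, 0], [0, 0, 0], [0, 0, 0], [0, 0, 0], [0, 0, 0], [0, 0, 0], [0, 0, 0], [0, 0, 0], [0, 0, 0]], "offset": [[0, 0, 0], [0, 0, 0], [0, 0, -0.05], [0, 0, -0.15], [0, 0, -0.3], [0, 0, -0.45], [0, 0, -0.6], [0, 0, -0.75], [0, 0, -0.9], [0, 0, -1]], "fingers": [0.489, 0.49, 0.49, 0.49, 0.49, 0.49, 0.49, 0.49, 0.49, 0.49]}}

```text
t: 56.9
eef_pos: [0.5956, 0.3698, 0.0925]
eef_rot: [180.0, -0.0, 89.9]
contact_force: [-0.0, 0.6, -1.2]
gripper_width: 0.0441
gripper_force: 8.4
```

{"name": "move_arm", "arguments": {"twist": [[0, 0, 0], [0, 0, 0], [0, 0, 0], [0, 0, 0], [0, 0, 0], [0, 0, 0], [0, 0, 0], [0, 0, 0], [0, 0, 0], [0, 0, 0]], "offset": [[-0.1, -0.02, -0.04], [-0.2, -0.04, -0.08], [-0.3, -0.06, -0.12], [-0.4, -0.08, -0.16], [-0.5, -0.1, -0.2], [-0.6, -0.12, -0.24], [-0.7, -0.14, -0.28], [-0.8, -0.16, -0.3], [-0.9, -0.18, -0.3], [-1, -0.2, -0.3]], "fingers": [0.49, 0.49, 0.49, 0.49, 0.49, 0.49, 0.49, 0.49, 0.49, 0.49]}}

```text
t: 58.15
eef_pos: [0.5791, 0.2891, 0.1152]
eef_rot: [-180.0, 0.0, 89.9]
contact_force: [-0.0, 0.4, -0.8]
gripper_width: 0.0437
gripper_force: 8.4
```

{"name": "move_arm", "arguments": {"twist": [[0, 0, 0], [0, 0, 0], [0, 0, 0], [0, 0, 0], [0, 0, 0], [0, 0, 0], [0, 0, 0], [0, 0, 0], [0, 0, 0], [0, 0, 0]], "offset": [[-0.1, -0.02, 0], [-0.2, -0.04, 0], [-0.3, -0.06, 0], [-0.4, -0.08, 0], [-0.5, -0.1, 0], [-0.6, -0.12, 0], [-0.7, -0.14, 0], [-0.8, -0.16, 0], [-0.9, -0.18, 0], [-1, -0.2, 0]], "fingers": [0.49, 0.49, 0.49, 0.49, 0.49, 0.49, 0.49, 0.49, 0.49, 0.49]}}

```text
t: 59.4
eef_pos: [0.5631, 0.2092, 0.1153]
eef_rot: [180.0, -0.0, 89.9]
contact_force: [0.0, -0.8, -0.8]
gripper_width: 0.0437
gripper_force: 8.4
```

{"name": "move_arm", "arguments": {"twist": [[0, 0, 0], [0, 0, 0], [0, 0, 0], [0, 0, 0], [0, 0, 0], [0, 0, 0], [0, 0, 0], [0, 0, 0], [0, 0, 0], [0, 0, 0]], "offset": [[-0.1, -0.02, 0], [-0.2, -0.04, 0], [-0.3, -0.06, 0], [-0.4, -0.08, 0], [-0.5, -0.1, 0], [-0.6, -0.12, 0], [-0.7, -0.14, 0], [-0.8, -0.15, 0], [-0.9, -0.15, 0], [-1, -0.15, 0]], "fingers": [0.49, 0.49, 0.49, 0.49, 0.49, 0.49, 0.49, 0.49, 0.49, 0.49]}}

```text
t: 60.65
eef_pos: [0.5511, 0.1292, 0.1153]
eef_rot: [180.0, -0.0, 89.9]
contact_force: [-0.0, -0.5, -0.7]
gripper_width: 0.0439
gripper_force: 8.4
```

{"name": "move_arm", "arguments": {"twist": [[0, 0, 0], [0, 0, 0], [0, 0, 0], [0, 0, 0], [0, 0, 0], [0, 0, 0], [0, 0, 0], [0, 0, 0], [0, 0, 0], [0, 0, 0]], "offset": [[-0.14, 0, 0], [-0.28, 0, 0.1], [-0.42, 0, 0.25], [-0.56, 0, 0.4], [-0.56, 0, 0.52], [-0.56, 0, 0.62], [-0.56, 0, 0.67], [-0.56, 0, 0.7], [-0.56, 0, 0.72], [-0.56, 0, 0.73]], "fingers": [0.49, 0.49, 0.49, 0.49, 0.49, 0.49, 0.49, 0.49, 0.49, 0.49]}}

```text
t: 61.9
eef_pos: [0.5512, 0.0851, 0.0571]
eef_rot: [180.0, -0.0, 89.9]
contact_force: [-0.5, -0.5, -0.6]
gripper_width: 0.0438
gripper_force: 8.4
```

{"name": "move_arm", "arguments": {"twist": [[0, 0, 0], [0, 0, 0], [0, 0, 0], [0, 0, 0], [0, 0, 0], [0, 0, 0], [0, 0, 0], [0, 0, 0], [0, 0, 0], [0, 0, 0]], "offset": [[0, 0, 0], [0, 0, 0], [0, 0, 0], [0, 0, 0], [0, 0, 0], [0, 0, 0], [0, 0, 0], [0, 0, 0], [0, 0, 0], [0, 0, 0]], "fingers": [0.488, 0.486, 0.484, 0.482, 0.48, 0.47, 0.45, 0.4, 0.34, 0.275]}}

```text
t: 63.15
eef_pos: [0.551, 0.085, 0.057]
eef_rot: [180.0, -0.0, 89.9]
contact_force: [-0.1, -0.2, 0.1]
gripper_width: 0.0616
gripper_force: 0.0
```

{"name": "move_arm", "arguments": {"twist": [[0, 0, 0], [0, 0, 0], [0, 0, 0], [0, 0, 0], [0, 0, 0], [0, 0, 0], [0, 0, 0], [0, 0, 0], [0, 0, 0], [0, 0, 0]], "offset": [[0, 0, -0.05], [0, 0, -0.1], [0, 0, -0.2], [0, 0, -0.3], [0, 0, -0.4], [0, 0, -0.55], [0, 0, -0.65], [0, 0, -0.75], [0, 0, -0.8], [0, 0, -0.8]], "fingers": [0.275, 0.275, 0.275, 0.275, 0.275, 0.275, 0.275, 0.275, 0.275, 0.275]}}

```text
t: 64.4
eef_pos: [0.5512, 0.0849, 0.1212]
eef_rot: [180.0, -0.0, 89.9]
contact_force: [-0.3, -0.4, 0.7]
gripper_width: 0.0617
gripper_force: 0.0
```

Run:
```python
from h import *
for n in('top','side'):
    d=get_image(n);print(n)
    for o in lenses(d):print(*o)
```

```text
top
[332. 203.] 115 [0.6014 0.0049 0.0801] [0.6054 0.004  0.0681]
[365. 229.] 255 [ 0.549  -0.0589  0.0797] [ 0.5501 -0.0594  0.0677]
[155. 264.] 357 [0.4993 0.3606 0.0344] [0.4998 0.3642 0.0224]
[186. 305.] 372 [0.4158 0.2972 0.0348] [0.4157 0.2998 0.0228]
[  6. 468.] 298 [0.1297 0.6036 0.0938] [0.1253 0.6103 0.0818]
side
[312. 375.] 202 [0.4119 0.3022 0.0324] [0.4127 0.3047 0.0204]
[261. 392.] 259 [0.4951 0.365  0.0324] [0.4937 0.3671 0.0204]
```

{"name": "move_arm", "arguments": {"twist": [[0, 0, 0], [0, 0, 0], [0, 0, 0], [0, 0, 0], [0, 0, 0], [0, 0, 0], [0, 0, 0], [0, 0, 0], [0, 0, 0], [0, 0, 0]], "offset": [[0.1, -0.02, 0], [0.2, -0.05, 0], [0.3, -0.07, 0], [0.4, -0.1, 0], [0.5, -0.12, 0], [0.6, -0.15, 0], [0.7, -0.17, 0], [0.8, -0.2, 0], [0.9, -0.22, 0], [1, -0.25, 0]], "fingers": [0.275, 0.275, 0.275, 0.275, 0.275, 0.275, 0.275, 0.275, 0.275, 0.275]}}

```text
t: 65.75
eef_pos: [0.5311, 0.1654, 0.1209]
eef_rot: [180.0, -0.0, 89.9]
contact_force: [-0.4, -0.2, -0.4]
gripper_width: 0.0618
gripper_force: 0.0
```

{"name": "move_arm", "arguments": {"twist": [[0, 0, 0], [0, 0, 0], [0, 0, 0], [0, 0, 0], [0, 0, 0], [0, 0, 0], [0, 0, 0], [0, 0, 0], [0, 0, 0], [0, 0, 0]], "offset": [[0.1, -0.02, 0], [0.2, -0.05, 0], [0.3, -0.07, 0], [0.4, -0.1, 0], [0.5, -0.12, 0], [0.6, -0.15, 0], [0.7, -0.17, 0], [0.8, -0.2, 0], [0.9, -0.22, 0], [1, -0.25, 0]], "fingers": [0.275, 0.275, 0.275, 0.275, 0.275, 0.275, 0.275, 0.275, 0.275, 0.275]}}

```text
t: 67.0
eef_pos: [0.5111, 0.2455, 0.1209]
eef_rot: [180.0, -0.0, 89.9]
contact_force: [0.5, -0.1, -0.4]
gripper_width: 0.0618
gripper_force: 0.0
```

{"name": "move_arm", "arguments": {"twist": [[0, 0, 0], [0, 0, 0], [0, 0, 0], [0, 0, 0], [0, 0, 0], [0, 0, 0], [0, 0, 0], [0, 0, 0], [0, 0, 0], [0, 0, 0]], "offset": [[0.1, -0.02, 0], [0.2, -0.04, 0], [0.3, -0.06, 0], [0.4, -0.08, 0], [0.5, -0.1, 0], [0.6, -0.12, 0], [0.7, -0.14, 0], [0.8, -0.16, 0], [0.9, -0.175, 0], [1, -0.175, 0]], "fingers": [0.275, 0.275, 0.275, 0.275, 0.275, 0.275, 0.275, 0.275, 0.275, 0.275]}}

```text
t: 68.25
eef_pos: [0.4973, 0.3255, 0.121]
eef_rot: [180.0, -0.0, 89.9]
contact_force: [-0.5, -0.3, 1.1]
gripper_width: 0.0623
gripper_force: 0.0
```

Run:
```python
from h import *
for n in('top','side'):
    d=get_image(n);print(n)
    for o in lenses(d):print(*o)
```

```text
top
[328. 206.] 341 [0.5975 0.012  0.08  ] [0.5994 0.0117 0.068 ]
[366. 230.] 347 [ 0.5486 -0.0597  0.0799] [ 0.5495 -0.0603  0.0679]
[  6. 468.] 299 [0.1295 0.6034 0.0936] [0.1252 0.6103 0.0816]
side
[312. 374.] 244 [0.4118 0.3022 0.0329] [0.4135 0.304  0.0209]
[261. 392.] 268 [0.4942 0.3641 0.0327] [0.4938 0.3673 0.0207]
```

{"name": "move_arm", "arguments": {"twist": [[0, 0, 0], [0, 0, 0], [0, 0, 0], [0, 0, 0], [0, 0, 0], [0, 0, 0], [0, 0, 0], [0, 0, 0], [0, 0, 0], [0, 0, 0]], "offset": [[0.1, 0, 0.05], [0.2, 0, 0.1], [0.3, 0, 0.2], [0.4, 0, 0.3], [0.46, 0, 0.4], [0.46, 0, 0.5], [0.46, 0, 0.65], [0.46, 0, 0.8], [0.46, 0, 0.9], [0.46, 0, 1]], "fingers": [0.275, 0.275, 0.275, 0.275, 0.275, 0.275, 0.275, 0.275, 0.275, 0.275]}}

```text
t: 69.6
eef_pos: [0.4975, 0.3617, 0.0404]
eef_rot: [-180.0, -0.0, 89.9]
contact_force: [0.2, -0.5, -0.7]
gripper_width: 0.0621
gripper_force: 0.0
```

{"name": "move_arm", "arguments": {"twist": [[0, 0, 0], [0, 0, 0], [0, 0, 0], [0, 0, 0], [0, 0, 0], [0, 0, 0], [0, 0, 0], [0, 0, 0], [0, 0, 0], [0, 0, 0]], "offset": [[0, 0, 0.05], [0, 0, 0.1], [0, 0, 0.15], [0, 0, 0.2], [0, 0, 0.25], [0, 0, 0.3], [0, 0, 0.37], [0, 0, 0.37], [0, 0, 0.37], [0, 0, 0.37]], "fingers": [0.275, 0.275, 0.275, 0.275, 0.275, 0.275, 0.275, 0.29, 0.31, 0.33]}}

```text
t: 70.85
eef_pos: [0.4975, 0.362, 0.0116]
eef_rot: [180.0, -0.0, 89.9]
contact_force: [-0.3, 0.4, 0.6]
gripper_width: 0.0572
gripper_force: 0.0
```

{"name": "move_arm", "arguments": {"twist": [[0, 0, 0], [0, 0, 0], [0, 0, 0], [0, 0, 0], [0, 0, 0], [0, 0, 0], [0, 0, 0], [0, 0, 0], [0, 0, 0], [0, 0, 0]], "offset": [[0, 0, 0], [0, 0, 0], [0, 0, 0], [0, 0, 0], [0, 0, 0], [0, 0, 0], [0, 0, 0], [0, 0, 0], [0, 0, 0], [0, 0, 0]], "fingers": [0.35, 0.375, 0.4, 0.42, 0.44, 0.455, 0.47, 0.476, 0.482, 0.487]}}

```text
t: 72.1
eef_pos: [0.4977, 0.3618, 0.0115]
eef_rot: [180.0, -0.0, 89.9]
contact_force: [1.6, -0.1, 1.9]
gripper_width: 0.0437
gripper_force: 3.2
```

{"name": "move_arm", "arguments": {"twist": [[0, 0, 0], [0, 0, 0], [0, 0, 0], [0, 0, 0], [0, 0, 0], [0, 0, 0], [0, 0, 0], [0, 0, 0], [0, 0, 0], [0, 0, 0]], "offset": [[0, 0, 0], [0, 0, 0], [0, 0, -0.05], [0, 0, -0.15], [0, 0, -0.3], [0, 0, -0.45], [0, 0, -0.6], [0, 0, -0.75], [0, 0, -0.9], [0, 0, -1]], "fingers": [0.489, 0.49, 0.49, 0.49, 0.49, 0.49, 0.49, 0.49, 0.49, 0.49]}}

```text
t: 73.35
eef_pos: [0.4976, 0.3619, 0.0924]
eef_rot: [180.0, -0.0, 89.9]
contact_force: [0.0, 0.1, 0.2]
gripper_width: 0.0436
gripper_force: 8.4
```

{"name": "move_arm", "arguments": {"twist": [[0, 0, 0], [0, 0, 0], [0, 0, 0], [0, 0, 0], [0, 0, 0], [0, 0, 0], [0, 0, 0], [0, 0, 0], [0, 0, 0], [0, 0, 0]], "offset": [[-0.1, -0.01, -0.04], [-0.2, -0.02, -0.08], [-0.3, -0.03, -0.12], [-0.4, -0.04, -0.16], [-0.5, -0.05, -0.2], [-0.6, -0.06, -0.24], [-0.7, -0.07, -0.28], [-0.8, -0.08, -0.3], [-0.9, -0.09, -0.3], [-1, -0.1, -0.3]], "fingers": [0.49, 0.49, 0.49, 0.49, 0.49, 0.49, 0.49, 0.49, 0.49, 0.49]}}

```text
t: 74.6
eef_pos: [0.4892, 0.2812, 0.1152]
eef_rot: [-180.0, 0.0, 89.9]
contact_force: [0.1, 0.5, 0.0]
gripper_width: 0.0435
gripper_force: 8.4
```

{"name": "move_arm", "arguments": {"twist": [[0, 0, 0], [0, 0, 0], [0, 0, 0], [0, 0, 0], [0, 0, 0], [0, 0, 0], [0, 0, 0], [0, 0, 0], [0, 0, 0], [0, 0, 0]], "offset": [[-0.1, -0.01, 0], [-0.2, -0.02, 0], [-0.3, -0.03, 0], [-0.4, -0.04, 0], [-0.5, -0.05, 0], [-0.6, -0.06, 0], [-0.7, -0.07, 0], [-0.8, -0.08, 0], [-0.9, -0.09, 0], [-1, -0.1, 0]], "fingers": [0.49, 0.49, 0.49, 0.49, 0.49, 0.49, 0.49, 0.49, 0.49, 0.49]}}

```text
t: 75.85
eef_pos: [0.4811, 0.2013, 0.1154]
eef_rot: [180.0, -0.0, 89.9]
contact_force: [0.4, 0.4, -0.3]
gripper_width: 0.0438
gripper_force: 8.4
```

{"name": "move_arm", "arguments": {"twist": [[0, 0, 0], [0, 0, 0], [0, 0, 0], [0, 0, 0], [0, 0, 0], [0, 0, 0], [0, 0, 0], [0, 0, 0], [0, 0, 0], [0, 0, 0]], "offset": [[-0.1, -0.01, 0], [-0.2, -0.02, 0], [-0.3, -0.03, 0], [-0.4, -0.04, 0], [-0.5, -0.05, 0], [-0.6, -0.06, 0], [-0.7, -0.07, 0], [-0.8, -0.08, 0], [-0.9, -0.09, 0], [-1, -0.1, 0]], "fingers": [0.49, 0.49, 0.49, 0.49, 0.49, 0.49, 0.49, 0.49, 0.49, 0.49]}}

```text
t: 77.1
eef_pos: [0.473, 0.1213, 0.1153]
eef_rot: [-180.0, -0.0, 89.9]
contact_force: [0.0, -0.9, 0.0]
gripper_width: 0.0437
gripper_force: 8.4
```

{"name": "move_arm", "arguments": {"twist": [[0, 0, 0], [0, 0, 0], [0, 0, 0], [0, 0, 0], [0, 0, 0], [0, 0, 0], [0, 0, 0], [0, 0, 0], [0, 0, 0], [0, 0, 0]], "offset": [[-0.1, -0.01, 0], [-0.2, -0.02, 0], [-0.3, -0.03, 0], [-0.4, -0.04, 0], [-0.5, -0.05, 0], [-0.6, -0.06, 0], [-0.7, -0.07, 0], [-0.8, -0.07, 0], [-0.9, -0.07, 0], [-1, -0.07, 0]], "fingers": [0.49, 0.49, 0.49, 0.49, 0.49, 0.49, 0.49, 0.49, 0.49, 0.49]}}

```text
t: 78.35
eef_pos: [0.4674, 0.0413, 0.1153]
eef_rot: [180.0, -0.0, 89.9]
contact_force: [-0.5, 0.3, -1.2]
gripper_width: 0.0437
gripper_force: 8.4
```

{"name": "move_arm", "arguments": {"twist": [[0, 0, 0], [0, 0, 0], [0, 0, 0], [0, 0, 0], [0, 0, 0], [0, 0, 0], [0, 0, 0], [0, 0, 0], [0, 0, 0], [0, 0, 0]], "offset": [[-0.15, 0, 0], [-0.3, 0, 0], [-0.45, 0, 0], [-0.6, 0, 0.05], [-0.75, 0, 0.1], [-0.91, 0, 0.2], [-0.91, 0, 0.3], [-0.91, 0, 0.4], [-0.91, 0, 0.5], [-0.91, 0, 0.55]], "fingers": [0.49, 0.49, 0.49, 0.49, 0.49, 0.49, 0.49, 0.49, 0.49, 0.49]}}

```text
t: 79.6
eef_pos: [0.467, -0.0305, 0.0706]
eef_rot: [-180.0, -0.0, 90.0]
contact_force: [-0.1, 0.2, -1.1]
gripper_width: 0.0437
gripper_force: 8.4
```

{"name": "move_arm", "arguments": {"twist": [[0, 0, 0], [0, 0, 0], [0, 0, 0], [0, 0, 0], [0, 0, 0], [0, 0, 0], [0, 0, 0], [0, 0, 0], [0, 0, 0], [0, 0, 0]], "offset": [[0, 0, 0.07], [0, 0, 0.12], [0, 0, 0.15], [0, 0, 0.17], [0, 0, 0.18], [0, 0, 0.18], [0, 0, 0.18], [0, 0, 0.18], [0, 0, 0.18], [0, 0, 0.18]], "fingers": [0.49, 0.49, 0.49, 0.49, 0.49, 0.488, 0.486, 0.484, 0.482, 0.48]}}

```text
t: 80.85
eef_pos: [0.4673, -0.031, 0.057]
eef_rot: [180.0, -0.0, 89.9]
contact_force: [0.3, 0.2, -0.1]
gripper_width: 0.0443
gripper_force: 0.0
```

{"name": "move_arm", "arguments": {"twist": [[0, 0, 0], [0, 0, 0], [0, 0, 0], [0, 0, 0], [0, 0, 0], [0, 0, 0], [0, 0, 0], [0, 0, 0], [0, 0, 0], [0, 0, 0]], "offset": [[0, 0, 0], [0, 0, 0], [0, 0, 0], [0, 0, 0], [0, 0, 0], [0, 0, -0.05], [0, 0, -0.2], [0, 0, -0.4], [0, 0, -0.6], [0, 0, -0.8]], "fingers": [0.47, 0.45, 0.4, 0.34, 0.275, 0.275, 0.275, 0.275, 0.275, 0.275]}}

```text
t: 82.1
eef_pos: [0.4675, -0.031, 0.1225]
eef_rot: [179.9, 0.0, 89.9]
contact_force: [-0.5, 0.3, -0.5]
gripper_width: 0.062
gripper_force: 0.0
```

Run:
```python
from h import *
for n in('top','side'):
    d=get_image(n);print(n)
    for o in lenses(d):print(*o)
```

```text
top
[292. 231.] 339 [0.5503 0.0818 0.0793] [0.5521 0.0832 0.0673]
[187. 305.] 371 [0.4157 0.2971 0.0344] [0.4157 0.2998 0.0224]
[  6. 468.] 298 [0.13   0.6039 0.0935] [0.1252 0.6104 0.0815]
side
[312. 375.] 223 [0.412  0.3026 0.0327] [0.4127 0.305  0.0207]
```

{"name": "move_arm", "arguments": {"twist": [[0, 0, 0], [0, 0, 0], [0, 0, 0], [0, 0, 0], [0, 0, 0], [0, 0, 0], [0, 0, 0], [0, 0, 0], [0, 0, 0], [0, 0, 0]], "offset": [[0.1, 0, 0], [0.2, 0, 0], [0.3, 0, 0], [0.4, 0, 0], [0.5, 0, 0], [0.6, 0, 0], [0.7, 0, 0], [0.8, 0, 0], [0.9, 0, 0], [1, 0, 0]], "fingers": [0.275, 0.275, 0.275, 0.275, 0.275, 0.275, 0.275, 0.275, 0.275, 0.275]}}

```text
t: 83.45
eef_pos: [0.4674, 0.0496, 0.1209]
eef_rot: [180.0, -0.0, 89.9]
contact_force: [-0.3, 0.3, -0.0]
gripper_width: 0.0621
gripper_force: 0.0
```

{"name": "move_arm", "arguments": {"twist": [[0, 0, 0], [0, 0, 0], [0, 0, 0], [0, 0, 0], [0, 0, 0], [0, 0, 0], [0, 0, 0], [0, 0, 0], [0, 0, 0], [0, 0, 0]], "offset": [[0.1, -0.02, 0], [0.2, -0.04, 0], [0.3, -0.06, 0], [0.4, -0.08, 0], [0.5, -0.1, 0], [0.6, -0.12, 0], [0.7, -0.14, 0], [0.8, -0.16, 0], [0.9, -0.18, 0], [1, -0.2, 0]], "fingers": [0.275, 0.275, 0.275, 0.275, 0.275, 0.275, 0.275, 0.275, 0.275, 0.275]}}

```text
t: 84.7
eef_pos: [0.4514, 0.1296, 0.121]
eef_rot: [180.0, -0.0, 89.9]
contact_force: [0.2, 0.3, -0.4]
gripper_width: 0.0621
gripper_force: 0.0
```

{"name": "move_arm", "arguments": {"twist": [[0, 0, 0], [0, 0, 0], [0, 0, 0], [0, 0, 0], [0, 0, 0], [0, 0, 0], [0, 0, 0], [0, 0, 0], [0, 0, 0], [0, 0, 0]], "offset": [[0.1, -0.02, 0], [0.2, -0.04, 0], [0.3, -0.06, 0], [0.4, -0.08, 0], [0.5, -0.1, 0], [0.6, -0.12, 0], [0.7, -0.14, 0], [0.8, -0.16, 0], [0.9, -0.18, 0], [1, -0.2, 0]], "fingers": [0.275, 0.275, 0.275, 0.275, 0.275, 0.275, 0.275, 0.275, 0.275, 0.275]}}

```text
t: 85.95
eef_pos: [0.4355, 0.2096, 0.121]
eef_rot: [180.0, -0.0, 89.9]
contact_force: [0.6, 0.6, 0.9]
gripper_width: 0.0621
gripper_force: 0.0
```

{"name": "move_arm", "arguments": {"twist": [[0, 0, 0], [0, 0, 0], [0, 0, 0], [0, 0, 0], [0, 0, 0], [0, 0, 0], [0, 0, 0], [0, 0, 0], [0, 0, 0], [0, 0, 0]], "offset": [[0.1, -0.03, 0], [0.2, -0.06, 0], [0.3, -0.09, 0], [0.4, -0.12, 0], [0.5, -0.15, 0], [0.6, -0.18, 0], [0.7, -0.21, 0], [0.8, -0.24, 0], [0.9, -0.27, 0], [1, -0.27, 0]], "fingers": [0.275, 0.275, 0.275, 0.275, 0.275, 0.275, 0.275, 0.275, 0.275, 0.275]}}

```text
t: 87.2
eef_pos: [0.4139, 0.2897, 0.121]
eef_rot: [180.0, -0.0, 89.9]
contact_force: [-0.1, 0.9, -0.1]
gripper_width: 0.0622
gripper_force: 0.0
```

Run:
```python
from h import *
for n in('top','side'):
    d=get_image(n);print(n)
    for o in lenses(d):print(*o)
```

```text
top
[328. 206.] 342 [0.5978 0.0119 0.0798] [0.5994 0.0117 0.0678]
[366. 230.] 345 [ 0.5487 -0.0596  0.0796] [ 0.5495 -0.0603  0.0676]
[292. 231.] 341 [0.5502 0.0819 0.0797] [0.5518 0.0833 0.0677]
[352. 272.] 359 [ 0.4668 -0.0309  0.0798] [ 0.4675 -0.0313  0.0678]
[187. 305.] 372 [0.4158 0.2849 0.0349] [0.4155 0.2995 0.0229]
[  6. 468.] 299 [0.1295 0.6039 0.0938] [0.1252 0.6102 0.0818]
side
[312. 374.] 277 [0.4128 0.3016 0.033 ] [0.4133 0.3023 0.021 ]
```

{"name": "move_arm", "arguments": {"twist": [[0, 0, 0], [0, 0, 0], [0, 0, 0], [0, 0, 0], [0, 0, 0], [0, 0, 0], [0, 0, 0], [0, 0, 0], [0, 0, 0], [0, 0, 0]], "offset": [[0.05, 0, 0.05], [0.1, 0, 0.1], [0.13, 0, 0.2], [0.13, 0, 0.3], [0.13, 0, 0.4], [0.13, 0, 0.5], [0.13, 0, 0.65], [0.13, 0, 0.8], [0.13, 0, 0.9], [0.13, 0, 1]], "fingers": [0.275, 0.275, 0.275, 0.275, 0.275, 0.275, 0.275, 0.275, 0.275, 0.275]}}

```text
t: 88.55
eef_pos: [0.4141, 0.2995, 0.0404]
eef_rot: [-180.0, -0.0, 89.9]
contact_force: [-0.2, 0.0, 0.3]
gripper_width: 0.0615
gripper_force: 0.0
```

{"name": "move_arm", "arguments": {"twist": [[0, 0, 0], [0, 0, 0], [0, 0, 0], [0, 0, 0], [0, 0, 0], [0, 0, 0], [0, 0, 0], [0, 0, 0], [0, 0, 0], [0, 0, 0]], "offset": [[0, 0, 0.05], [0, 0, 0.1], [0, 0, 0.15], [0, 0, 0.2], [0, 0, 0.25], [0, 0, 0.3], [0, 0, 0.37], [0, 0, 0.37], [0, 0, 0.37], [0, 0, 0.37]], "fingers": [0.275, 0.275, 0.275, 0.275, 0.275, 0.275, 0.275, 0.29, 0.31, 0.33]}}

```text
t: 89.8
eef_pos: [0.4142, 0.2996, 0.0115]
eef_rot: [180.0, -0.0, 89.9]
contact_force: [-0.1, 0.4, 1.1]
gripper_width: 0.057
gripper_force: 0.0
```

{"name": "move_arm", "arguments": {"twist": [[0, 0, 0], [0, 0, 0], [0, 0, 0], [0, 0, 0], [0, 0, 0], [0, 0, 0], [0, 0, 0], [0, 0, 0], [0, 0, 0], [0, 0, 0]], "offset": [[0, 0, 0], [0, 0, 0], [0, 0, 0], [0, 0, 0], [0, 0, 0], [0, 0, 0], [0, 0, 0], [0, 0, 0], [0, 0, 0], [0, 0, 0]], "fingers": [0.35, 0.375, 0.4, 0.42, 0.44, 0.455, 0.47, 0.476, 0.482, 0.487]}}

```text
t: 91.05
eef_pos: [0.4143, 0.2996, 0.0115]
eef_rot: [180.0, -0.0, 89.9]
contact_force: [1.3, 0.8, 0.6]
gripper_width: 0.0443
gripper_force: 3.2
```

{"name": "move_arm", "arguments": {"twist": [[0, 0, 0], [0, 0, 0], [0, 0, 0], [0, 0, 0], [0, 0, 0], [0, 0, 0], [0, 0, 0], [0, 0, 0], [0, 0, 0], [0, 0, 0]], "offset": [[0, 0, 0], [0, 0, 0], [0, 0, -0.05], [0, 0, -0.15], [0, 0, -0.3], [0, 0, -0.45], [0, 0, -0.6], [0, 0, -0.75], [0, 0, -0.9], [0, 0, -1]], "fingers": [0.489, 0.49, 0.49, 0.49, 0.49, 0.49, 0.49, 0.49, 0.49, 0.49]}}

```text
t: 92.3
eef_pos: [0.4143, 0.2997, 0.0923]
eef_rot: [180.0, -0.0, 89.9]
contact_force: [-0.3, -1.1, -0.4]
gripper_width: 0.0435
gripper_force: 8.4
```

{"name": "move_arm", "arguments": {"twist": [[0, 0, 0], [0, 0, 0], [0, 0, 0], [0, 0, 0], [0, 0, 0], [0, 0, 0], [0, 0, 0], [0, 0, 0], [0, 0, 0], [0, 0, 0]], "offset": [[-0.1, 0.02, -0.04], [-0.2, 0.04, -0.08], [-0.3, 0.06, -0.12], [-0.4, 0.08, -0.16], [-0.5, 0.1, -0.2], [-0.6, 0.12, -0.24], [-0.7, 0.14, -0.28], [-0.8, 0.16, -0.3], [-0.9, 0.18, -0.3], [-1, 0.2, -0.3]], "fingers": [0.49, 0.49, 0.49, 0.49, 0.49, 0.49, 0.49, 0.49, 0.49, 0.49]}}

```text
t: 93.55
eef_pos: [0.4301, 0.2189, 0.1153]
eef_rot: [-180.0, -0.0, 89.9]
contact_force: [0.4, 0.1, -0.7]
gripper_width: 0.0438
gripper_force: 8.4
```

{"name": "move_arm", "arguments": {"twist": [[0, 0, 0], [0, 0, 0], [0, 0, 0], [0, 0, 0], [0, 0, 0], [0, 0, 0], [0, 0, 0], [0, 0, 0], [0, 0, 0], [0, 0, 0]], "offset": [[-0.1, 0.02, 0], [-0.2, 0.05, 0], [-0.3, 0.07, 0], [-0.4, 0.1, 0], [-0.5, 0.12, 0], [-0.6, 0.15, 0], [-0.7, 0.17, 0], [-0.8, 0.2, 0], [-0.9, 0.22, 0], [-1, 0.25, 0]], "fingers": [0.49, 0.49, 0.49, 0.49, 0.49, 0.49, 0.49, 0.49, 0.49, 0.49]}}

```text
t: 94.8
eef_pos: [0.45, 0.139, 0.1154]
eef_rot: [180.0, -0.0, 89.9]
contact_force: [0.5, -0.4, -1.4]
gripper_width: 0.044
gripper_force: 8.4
```

{"name": "move_arm", "arguments": {"twist": [[0, 0, 0], [0, 0, 0], [0, 0, 0], [0, 0, 0], [0, 0, 0], [0, 0, 0], [0, 0, 0], [0, 0, 0], [0, 0, 0], [0, 0, 0]], "offset": [[-0.1, 0.02, 0], [-0.2, 0.05, 0], [-0.3, 0.07, 0], [-0.4, 0.1, 0], [-0.5, 0.12, 0], [-0.6, 0.15, 0], [-0.7, 0.17, 0], [-0.8, 0.2, 0], [-0.9, 0.22, 0], [-1, 0.22, 0]], "fingers": [0.49, 0.49, 0.49, 0.49, 0.49, 0.49, 0.49, 0.49, 0.49, 0.49]}}

```text
t: 96.05
eef_pos: [0.4675, 0.059, 0.1153]
eef_rot: [180.0, -0.0, 89.9]
contact_force: [1.0, 0.3, -1.0]
gripper_width: 0.0436
gripper_force: 8.4
```

{"name": "move_arm", "arguments": {"twist": [[0, 0, 0], [0, 0, 0], [0, 0, 0], [0, 0, 0], [0, 0, 0], [0, 0, 0], [0, 0, 0], [0, 0, 0], [0, 0, 0], [0, 0, 0]], "offset": [[-0.02, 0, 0.1], [-0.02, 0, 0.25], [-0.02, 0, 0.4], [-0.02, 0, 0.5], [-0.02, 0, 0.6], [-0.02, 0, 0.65], [-0.02, 0, 0.68], [-0.02, 0, 0.7], [-0.02, 0, 0.72], [-0.02, 0, 0.73]], "fingers": [0.49, 0.49, 0.49, 0.49, 0.49, 0.49, 0.49, 0.49, 0.49, 0.49]}}

```text
t: 97.3
eef_pos: [0.4675, 0.0578, 0.057]
eef_rot: [180.0, -0.0, 89.9]
contact_force: [0.8, -0.7, -0.5]
gripper_width: 0.0435
gripper_force: 8.4
```

{"name": "move_arm", "arguments": {"twist": [[0, 0, 0], [0, 0, 0], [0, 0, 0], [0, 0, 0], [0, 0, 0], [0, 0, 0], [0, 0, 0], [0, 0, 0], [0, 0, 0], [0, 0, 0]], "offset": [[0, 0, 0], [0, 0, 0], [0, 0, 0], [0, 0, 0], [0, 0, 0], [0, 0, 0], [0, 0, 0], [0, 0, 0], [0, 0, 0], [0, 0, 0]], "fingers": [0.488, 0.486, 0.484, 0.482, 0.48, 0.47, 0.45, 0.4, 0.34, 0.275]}}

```text
t: 98.55
eef_pos: [0.4674, 0.0578, 0.0569]
eef_rot: [180.0, -0.0, 89.9]
contact_force: [-0.0, 0.0, 0.3]
gripper_width: 0.0618
gripper_force: 0.0
```

{"name": "move_arm", "arguments": {"twist": [[0, 0, 0], [0, 0, 0], [0, 0, 0], [0, 0, 0], [0, 0, 0], [0, 0, 0], [0, 0, 0], [0, 0, 0], [0, 0, 0], [0, 0, 0]], "offset": [[0, 0, -0.05], [0, 0, -0.1], [0, 0, -0.2], [0, 0, -0.3], [0, 0, -0.45], [0, 0, -0.6], [0, 0, -0.7], [0, 0, -0.8], [0, 0, -0.9], [0, 0, -1]], "fingers": [0.275, 0.275, 0.275, 0.275, 0.275, 0.275, 0.275, 0.275, 0.275, 0.275]}}

```text
t: 99.8
eef_pos: [0.4673, 0.0578, 0.1374]
eef_rot: [-180.0, -0.0, 89.9]
contact_force: [0.2, 0.5, -0.4]
gripper_width: 0.0618
gripper_force: 0.0
```

```bash
cat > w.py <<'E'
from h import *
def pointer(d,save=None):
    g=[ray(d,*b[2],.0605) for b in blobs(d,(55,120,60),(85,255,255),8) if b[2][1]<230][0]
    r=[ray(d,*b[2],.0605) for b in blobs(d,(0,150,100),(6,255,255),8) if 420<b[2][0]<460 and b[2][1]<230][0]
    ax=(r-g)[:2]/np.linalg.norm((r-g)[:2])
    # dark profile along strip at several lateral offsets
    hs=d['color'].astype(int).sum(2); best=[]
    for s in np.arange(-.075,.025,.0005):
        v=[]
        for l in np.arange(-.002,.0021,.001):
            p=g[:2]+s*ax+l*np.array([-ax[1],ax[0]]);u,w=pix(d,np.r_[p,.0605])
            v.append(cv2.getRectSubPix(hs.astype(np.float32),(1,1),(float(u),float(w)))[0,0])
        best.append((s,np.mean(v)))
    b=np.array(best);return g,ax,b
E
python3 - <<'E'
from w import *
d=get_image('top')
for o in lenses(d):print(*o)
g,ax,b=pointer(d);print(g,ax);print([(round(s*1000,1),int(v)) for s,v in b[::3]])
p,u,v=pts(d,np.ones((480,640),bool));k=(u>450)&(u<500)&(v>140)&(v<200)
q=p[k];print(np.histogram(q[:,2],np.arange(.055,.116,.004)))
for lo,hi in((.094,.103),(.103,.115)):
    w=q[(q[:,2]>lo)&(q[:,2]<hi)];print(lo,len(w),cv2.minEnclosingCircle(w[:,:2].astype(np.float32)),w.mean(0))
s=get_image('side');p,u,v=pts(s,np.ones((480,640),bool));k=(abs(p[:,0]-.655)<.05)&(abs(p[:,1]+.27)<.05)&(p[:,2]>.094)
w=p[k];print('side',len(w),w[:,2].max(),cv2.minEnclosingCircle(w[:,:2].astype(np.float32)))
cv2.imwrite('pics/w1.png',cv2.resize(d['color'][130:320,415:545],(547,800)[::1] if 0 else (410,600),interpolation=2))
E
```

```text
[331. 204.] 206 [0.5543 0.0068 0.0804] [0.6018 0.0054 0.0684]
[365. 228.] 254 [ 0.5503 -0.0596  0.0798] [ 0.5522 -0.0601  0.0678]
[353. 272.] 243 [ 0.4667 -0.0339  0.0798] [ 0.4676 -0.0341  0.0678]
[  6. 468.] 298 [0.1292 0.604  0.0938] [0.1253 0.6102 0.0818]
[ 0.6573344  -0.20950391  0.0605    ] [ 0.99244522 -0.12268858]
[(np.float64(-75.0), 336), (np.float64(-73.5), 297), (np.float64(-72.0), 284), (np.float64(-70.5), 283), (np.float64(-69.0), 290), (np.float64(-67.5), 331), (np.float64(-66.0), 418), (np.float64(-64.5), 552), (np.float64(-63.0), 645), (np.float64(-61.5), 680), (np.float64(-60.0), 647), (np.float64(-58.5), 515), (np.float64(-57.0), 361), (np.float64(-55.5), 325), (np.float64(-54.0), 458), (np.float64(-52.5), 627), (np.float64(-51.0), 682), (np.float64(-49.5), 687), (np.float64(-48.0), 680), (np.float64(-46.5), 678), (np.float64(-45.0), 678), (np.float64(-43.5), 679), (np.float64(-42.0), 678), (np.float64(-40.5), 678), (np.float64(-39.0), 677), (np.float64(-37.5), 678), (np.float64(-36.0), 678), (np.float64(-34.5), 678), (np.float64(-33.0), 678), (np.float64(-31.5), 6
[... 780 characters left out ...]
 277), (np.float64(16.5), 277), (np.float64(18.0), 276), (np.float64(19.5), 275), (np.float64(21.0), 279), (np.float64(22.5), 298), (np.float64(24.0), 318)]
(array([433, 829,  53,   1,   0,   0,   7,  16,  24,  19,  29,  34, 220,
       440,  25]), array([0.055, 0.059, 0.063, 0.067, 0.071, 0.075, 0.079, 0.083, 0.087,
       0.091, 0.095, 0.099, 0.103, 0.107, 0.111, 0.115]))
0.094 65 ((0.6540871858596802, -0.27136510610580444), 0.031232783570885658) [ 0.64055163 -0.25825165  0.09917132]
0.103 685 ((0.6547460556030273, -0.26980721950531006), 0.029871046543121338) [ 0.65421312 -0.26993857  0.10789549]
side 156 0.11030256763763746 ((0.6545565128326416, -0.2676551043987274), 0.030431628227233887)
```

View pics/w1.png

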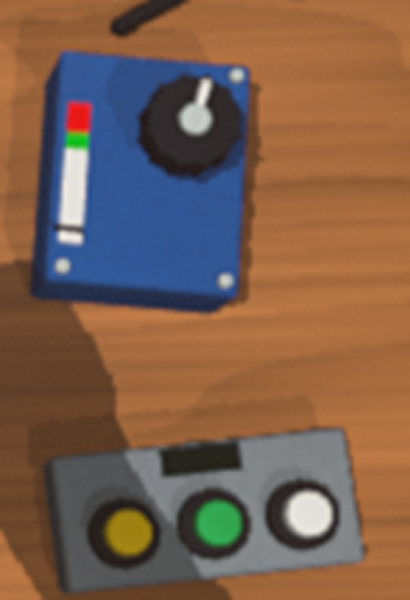

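The wheel and cap are at crop (193,120). The pointer is at crop (70,230), about 0.29 rad, and green is at (77,140). The keys in order are yellow (128,530), green (217,522) and white (305,512). Next I'll go to the wheel axis (0.6546, -0.269).

{"name": "move_arm", "arguments": {"twist": [[0, 0, 0], [0, 0, 0], [0, 0, 0], [0, 0, 0], [0, 0, 0], [0, 0, 0], [0, 0, 0], [0, 0, 0], [0, 0, 0], [0, 0, 0]], "offset": [[-0.1, 0.06, -0.04], [-0.2, 0.12, -0.08], [-0.3, 0.18, -0.12], [-0.4, 0.24, -0.16], [-0.5, 0.3, -0.2], [-0.6, 0.36, -0.24], [-0.7, 0.42, -0.28], [-0.8, 0.48, -0.3], [-0.9, 0.54, -0.3], [-1, 0.6, -0.3]], "fingers": [0.2, 0.1, 0.1, 0.1, 0.1, 0.1, 0.1, 0.1, 0.1, 0.1]}}

```text
t: 101.15
eef_pos: [0.5155, -0.0228, 0.1608]
eef_rot: [-180.0, -0.0, 89.9]
contact_force: [-0.1, 0.2, 0.1]
gripper_width: 0.0768
gripper_force: 0.0
```

{"name": "move_arm", "arguments": {"twist": [[0, 0, 0], [0, 0, 0], [0, 0, 0], [0, 0, 0], [0, 0, 0], [0, 0, 0], [0, 0, 0], [0, 0, 0], [0, 0, 0], [0, 0, 0]], "offset": [[-0.1, 0.06, 0], [-0.2, 0.12, 0], [-0.3, 0.18, 0], [-0.4, 0.24, 0], [-0.5, 0.3, 0], [-0.6, 0.36, 0], [-0.7, 0.42, 0], [-0.8, 0.48, 0], [-0.9, 0.54, 0], [-1, 0.6, 0]], "fingers": [0.1, 0.1, 0.1, 0.1, 0.1, 0.1, 0.1, 0.1, 0.1, 0.1]}}

```text
t: 102.4
eef_pos: [0.5635, -0.1028, 0.1609]
eef_rot: [-180.0, -0.0, 89.9]
contact_force: [-0.4, 0.1, -0.4]
gripper_width: 0.077
gripper_force: 0.0
```

{"name": "move_arm", "arguments": {"twist": [[0, 0, 0], [0, 0, 0], [0, 0, 0], [0, 0, 0], [0, 0, 0], [0, 0, 0], [0, 0, 0], [0, 0, 0], [0, 0, 0], [0, 0, 0]], "offset": [[-0.1, 0.06, 0], [-0.2, 0.12, 0], [-0.3, 0.18, 0], [-0.4, 0.24, 0], [-0.5, 0.3, 0], [-0.6, 0.36, 0], [-0.7, 0.42, 0], [-0.8, 0.48, 0], [-0.9, 0.54, 0], [-1, 0.6, 0]], "fingers": [0.1, 0.1, 0.1, 0.1, 0.1, 0.1, 0.1, 0.1, 0.1, 0.1]}}

```text
t: 103.65
eef_pos: [0.6114, -0.1829, 0.1609]
eef_rot: [-180.0, -0.0, 89.9]
contact_force: [0.4, 0.5, 0.2]
gripper_width: 0.0769
gripper_force: 0.0
```

{"name": "move_arm", "arguments": {"twist": [[0, 0, 0], [0, 0, 0], [0, 0, 0], [0, 0, 0], [0, 0, 0], [0, 0, 0], [0, 0, 0], [0, 0, 0], [0, 0, 0], [0, 0, 0]], "offset": [[-0.1, 0.05, 0], [-0.2, 0.1, 0], [-0.3, 0.15, 0], [-0.4, 0.2, 0], [-0.5, 0.25, 0], [-0.6, 0.3, 0], [-0.7, 0.35, 0], [-0.8, 0.4, 0], [-0.9, 0.45, 0], [-1, 0.5, 0]], "fingers": [0.1, 0.1, 0.1, 0.1, 0.1, 0.1, 0.1, 0.1, 0.1, 0.1]}}

```text
t: 104.9
eef_pos: [0.6512, -0.2629, 0.1609]
eef_rot: [180.0, -0.0, 89.9]
contact_force: [-0.1, 0.2, -0.4]
gripper_width: 0.0772
gripper_force: 0.0
```

{"name": "move_arm", "arguments": {"twist": [[0, 0, 0], [0, 0, 0], [0, 0, 0], [0, 0, 0], [0, 0, 0], [0, 0, 0], [0, 0, 0], [0, 0, 0], [0, 0, 0], [0, 0, 0]], "offset": [[-0.03, 0.02, 0.05], [-0.05, 0.03, 0.1], [-0.075, 0.04, 0.2], [-0.075, 0.04, 0.3], [-0.075, 0.04, 0.4], [-0.075, 0.04, 0.5], [-0.075, 0.04, 0.65], [-0.075, 0.04, 0.8], [-0.075, 0.04, 0.9], [-0.075, 0.04, 1]], "fingers": [0.1, 0.1, 0.1, 0.1, 0.1, 0.1, 0.1, 0.1, 0.1, 0.1]}}

```text
t: 106.15
eef_pos: [0.6541, -0.2684, 0.0803]
eef_rot: [-180.0, -0.0, 89.9]
contact_force: [-0.7, -0.2, -0.0]
gripper_width: 0.077
gripper_force: 0.0
```

{"name": "move_arm", "arguments": {"twist": [[0, 0, 0], [0, 0, 0], [0, 0, 0], [0, 0, 0], [0, 0, 0], [0, 0, 0], [0, 0, 0], [0, 0, 0], [0, 0, 0], [0, 0, 0]], "offset": [[0, 0, 0.03], [0, 0, 0.04], [0, 0, 0.04], [0, 0, 0.04], [0, 0, 0.04], [0, 0, 0.04], [0, 0, 0.04], [0, 0, 0.04], [0, 0, 0.04], [0, 0, 0.04]], "fingers": [0.15, 0.2, 0.25, 0.28, 0.3, 0.31, 0.32, 0.33, 0.34, 0.345]}}

```text
t: 107.4
eef_pos: [0.6542, -0.2684, 0.0777]
eef_rot: [180.0, -0.0, 89.9]
contact_force: [0.1, -0.3, -0.3]
gripper_width: 0.0557
gripper_force: 1.0
```

{"name": "move_arm", "arguments": {"twist": [[0, 0, 0], [0, 0, 0], [0, 0, 0], [0, 0, 0], [0, 0, 0], [0, 0, 0], [0, 0, 0], [0, 0, 0], [0, 0, 0], [0, 0, 0]], "offset": [[0, 0, 0], [0, 0, 0], [0, 0, 0], [0, 0, 0], [0, 0, 0], [0, 0, 0], [0, 0, 0], [0, 0, 0], [0, 0, 0], [0, 0, 0]], "fingers": [0.35, 0.352, 0.354, 0.356, 0.358, 0.36, 0.362, 0.362, 0.362, 0.362]}}

```text
t: 108.65
eef_pos: [0.6542, -0.2684, 0.0779]
eef_rot: [180.0, 0.0, 89.9]
contact_force: [-2.3, 0.2, 5.2]
gripper_width: 0.055
gripper_force: 38.5
```

{"name": "move_arm", "arguments": {"twist": [[0, 0, 0.015], [0, 0, 0.035], [0, 0, 0.055], [0, 0, 0.075], [0, 0, 0.095], [0, 0, 0.115], [0, 0, 0.135], [0, 0, 0.155], [0, 0, 0.175], [0, 0, 0.19]], "offset": [[0, 0, 0], [0, 0, 0], [0, 0, 0], [0, 0, 0], [0, 0, 0], [0, 0, 0], [0, 0, 0], [0, 0, 0], [0, 0, 0], [0, 0, 0]], "fingers": [0.362, 0.362, 0.362, 0.362, 0.362, 0.362, 0.362, 0.362, 0.362, 0.362]}}

```text
t: 109.9
eef_pos: [0.6562, -0.2698, 0.078]
eef_rot: [179.8, -0.2, 21.3]
contact_force: [9.4, -4.5, -2.9]
gripper_width: 0.0553
gripper_force: 38.7
```

{"name": "move_arm", "arguments": {"twist": [[0, 0, 0], [0, 0, 0], [0, 0, 0], [0, 0, -0.025], [0, 0, -0.05], [0, 0, -0.08], [0, 0, -0.11], [0, 0, -0.14], [0, 0, -0.165], [0, 0, -0.19]], "offset": [[0, 0, 0], [0, 0, 0], [0, 0, 0], [0, 0, 0], [0, 0, 0], [0, 0, 0], [0, 0, 0], [0, 0, 0], [0, 0, 0], [0, 0, 0]], "fingers": [0.3, 0.2, 0.15, 0.15, 0.15, 0.15, 0.15, 0.15, 0.15, 0.15]}}

```text
t: 111.15
eef_pos: [0.654, -0.2685, 0.0776]
eef_rot: [-180.0, -0.0, 90.2]
contact_force: [-0.3, 0.5, 0.1]
gripper_width: 0.0728
gripper_force: 0.0
```

Run:
```python
from w import *
d=get_image('top');s=get_image('side')
try:
    g,ax,b=pointer(d)
    m=(b[:,0]>-.062)&(b[:,0]<-.008); i=b[m];print('dark',i[i[:,1].argmin()])
except Exception as e: print(e)
c=lambda d,a,b:cv2.resize(d['color'][b:b+100,a:a+100],(400,400),interpolation=2)
cv2.imwrite('pics/w2.png',np.hstack([c(d,405,130),c(s,252,150)]))
```

```text
dark [-3.95000000e-02  3.19556427e+02]
```

View pics/w2.png

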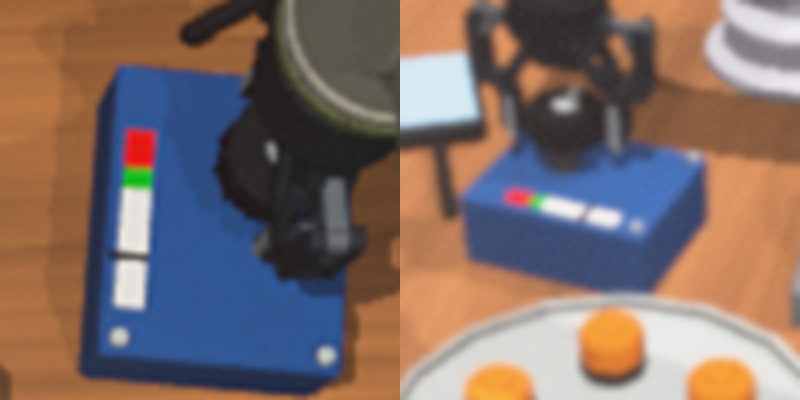

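The pointer at crop (130,255) moved to -39.5 mm, about 1.48 rad, so the direction is right and there was no slip. I'll do two more turns.

{"name": "move_arm", "arguments": {"twist": [[0, 0, 0], [0, 0, 0], [0, 0, 0], [0, 0, 0], [0, 0, 0], [0, 0, 0], [0, 0, 0], [0, 0, 0], [0, 0, 0], [0, 0, 0]], "offset": [[0, 0, 0], [0, 0, 0], [0, 0, 0], [0, 0, 0], [0, 0, 0], [0, 0, 0], [0, 0, 0], [0, 0, 0], [0, 0, 0], [0, 0, 0]], "fingers": [0.22, 0.28, 0.31, 0.33, 0.34, 0.345, 0.35, 0.355, 0.36, 0.362]}}

```text
t: 112.5
eef_pos: [0.6541, -0.2684, 0.0779]
eef_rot: [180.0, -0.0, 89.9]
contact_force: [-1.6, 0.4, 2.0]
gripper_width: 0.0553
gripper_force: 38.5
```

{"name": "move_arm", "arguments": {"twist": [[0, 0, 0.015], [0, 0, 0.035], [0, 0, 0.055], [0, 0, 0.075], [0, 0, 0.095], [0, 0, 0.115], [0, 0, 0.135], [0, 0, 0.155], [0, 0, 0.175], [0, 0, 0.19]], "offset": [[0, 0, 0], [0, 0, 0], [0, 0, 0], [0, 0, 0], [0, 0, 0], [0, 0, 0], [0, 0, 0], [0, 0, 0], [0, 0, 0], [0, 0, 0]], "fingers": [0.362, 0.362, 0.362, 0.362, 0.362, 0.362, 0.362, 0.362, 0.362, 0.362]}}

```text
t: 113.75
eef_pos: [0.6563, -0.2698, 0.078]
eef_rot: [179.8, -0.2, 21.3]
contact_force: [11.4, -5.8, -3.9]
gripper_width: 0.055
gripper_force: 38.8
```

{"name": "move_arm", "arguments": {"twist": [[0, 0, 0], [0, 0, 0], [0, 0, 0], [0, 0, -0.025], [0, 0, -0.05], [0, 0, -0.08], [0, 0, -0.11], [0, 0, -0.14], [0, 0, -0.165], [0, 0, -0.19]], "offset": [[0, 0, 0], [0, 0, 0], [0, 0, 0], [0, 0, 0], [0, 0, 0], [0, 0, 0], [0, 0, 0], [0, 0, 0], [0, 0, 0], [0, 0, 0]], "fingers": [0.3, 0.2, 0.15, 0.15, 0.15, 0.15, 0.15, 0.15, 0.15, 0.15]}}

```text
t: 115.0
eef_pos: [0.654, -0.2685, 0.0777]
eef_rot: [-180.0, -0.0, 90.2]
contact_force: [0.0, -0.2, -0.5]
gripper_width: 0.0728
gripper_force: 0.0
```

{"name": "move_arm", "arguments": {"twist": [[0, 0, 0], [0, 0, 0], [0, 0, 0], [0, 0, 0], [0, 0, 0], [0, 0, 0], [0, 0, 0], [0, 0, 0], [0, 0, 0], [0, 0, 0]], "offset": [[0, 0, 0], [0, 0, 0], [0, 0, 0], [0, 0, 0], [0, 0, 0], [0, 0, 0], [0, 0, 0], [0, 0, 0], [0, 0, 0], [0, 0, 0]], "fingers": [0.22, 0.28, 0.31, 0.33, 0.34, 0.345, 0.35, 0.355, 0.36, 0.362]}}

```text
t: 116.25
eef_pos: [0.6542, -0.2684, 0.078]
eef_rot: [180.0, -0.0, 89.9]
contact_force: [-2.1, 1.4, 3.5]
gripper_width: 0.0553
gripper_force: 38.5
```

{"name": "move_arm", "arguments": {"twist": [[0, 0, 0.015], [0, 0, 0.035], [0, 0, 0.055], [0, 0, 0.075], [0, 0, 0.095], [0, 0, 0.115], [0, 0, 0.135], [0, 0, 0.155], [0, 0, 0.175], [0, 0, 0.19]], "offset": [[0, 0, 0], [0, 0, 0], [0, 0, 0], [0, 0, 0], [0, 0, 0], [0, 0, 0], [0, 0, 0], [0, 0, 0], [0, 0, 0], [0, 0, 0]], "fingers": [0.362, 0.362, 0.362, 0.362, 0.362, 0.362, 0.362, 0.362, 0.362, 0.362]}}

```text
t: 117.5
eef_pos: [0.6563, -0.2698, 0.078]
eef_rot: [179.8, -0.2, 21.3]
contact_force: [10.4, -6.2, -4.4]
gripper_width: 0.0549
gripper_force: 38.8
```

{"name": "move_arm", "arguments": {"twist": [[0, 0, 0], [0, 0, 0], [0, 0, 0], [0, 0, -0.025], [0, 0, -0.05], [0, 0, -0.08], [0, 0, -0.11], [0, 0, -0.14], [0, 0, -0.165], [0, 0, -0.19]], "offset": [[0, 0, 0], [0, 0, 0], [0, 0, 0], [0, 0, 0], [0, 0, 0], [0, 0, 0], [0, 0, 0], [0, 0, 0], [0, 0, 0], [0, 0, 0]], "fingers": [0.3, 0.2, 0.15, 0.15, 0.15, 0.15, 0.15, 0.15, 0.15, 0.15]}}

```text
t: 118.75
eef_pos: [0.654, -0.2685, 0.0777]
eef_rot: [-180.0, -0.0, 90.2]
contact_force: [0.0, 0.9, 0.6]
gripper_width: 0.0727
gripper_force: 0.0
```

Run:
```python
from w import *
d=get_image('top')
try:
    g,ax,b=pointer(d);print(g)
    for s,v in b[(b[:,0]>-.025)&(b[:,0]<.012)]:print(round(s*1000,1),int(v),end='; ')
except Exception as e: print(e)
```

```text
[ 0.65698064 -0.20988155  0.0605    ]
-25.0 674; -24.5 675; -24.0 675; -23.5 675; -23.0 675; -22.5 675; -22.0 675; -21.5 675; -21.0 675; -20.5 675; -20.0 675; -19.5 675; -19.0 675; -18.5 675; -18.0 675; -17.5 674; -17.0 674; -16.5 674; -16.0 675; -15.5 675; -15.0 675; -14.5 676; -14.0 676; -13.5 677; -13.0 678; -12.5 679; -12.0 681; -11.5 682; -11.0 682; -10.5 670; -10.0 657; -9.5 645; -9.0 629; -8.5 579; -8.0 528; -7.5 476; -7.0 424; -6.5 371; -6.0 319; -5.5 268; -5.0 217; -4.5 208; -4.0 205; -3.5 202; -3.0 200; -2.5 207; -2.0 216; -1.5 225; -1.0 234; -0.5 237; 0.0 239; 0.5 240; 1.0 242; 1.5 246; 2.0 251; 2.5 256; 3.0 262; 3.5 271; 4.0 284; 4.5 297; 5.0 310; 5.5 317; 6.0 318; 6.5 318; 7.0 319; 7.5 316; 8.0 307; 8.5 297; 9.0 288; 9.5 280; 10.0 278; 10.5 275; 11.0 273; 11.5 271;
```

The pointer is at about -6.3 mm, or 3.85 rad, so I'll turn 0.45 rad more.

{"name": "move_arm", "arguments": {"twist": [[0, 0, 0], [0, 0, 0], [0, 0, 0], [0, 0, 0], [0, 0, 0], [0, 0, 0], [0, 0, 0], [0, 0, 0], [0, 0, 0], [0, 0, 0]], "offset": [[0, 0, 0], [0, 0, 0], [0, 0, 0], [0, 0, 0], [0, 0, 0], [0, 0, 0], [0, 0, 0], [0, 0, 0], [0, 0, 0], [0, 0, 0]], "fingers": [0.22, 0.28, 0.31, 0.33, 0.34, 0.345, 0.35, 0.355, 0.36, 0.362]}}

```text
t: 120.05
eef_pos: [0.6542, -0.2684, 0.0779]
eef_rot: [180.0, -0.0, 89.9]
contact_force: [-1.5, 0.5, 3.2]
gripper_width: 0.0551
gripper_force: 38.5
```

{"name": "move_arm", "arguments": {"twist": [[0, 0, 0.01], [0, 0, 0.02], [0, 0, 0.03], [0, 0, 0.04], [0, 0, 0.05], [0, 0, 0.06], [0, 0, 0.07], [0, 0, 0.072], [0, 0, 0.072], [0, 0, 0.072]], "offset": [[0, 0, 0], [0, 0, 0], [0, 0, 0], [0, 0, 0], [0, 0, 0], [0, 0, 0], [0, 0, 0], [0, 0, 0], [0, 0, 0], [0, 0, 0]], "fingers": [0.362, 0.362, 0.362, 0.362, 0.362, 0.362, 0.362, 0.362, 0.362, 0.362]}}

```text
t: 121.3
eef_pos: [0.6551, -0.2685, 0.0779]
eef_rot: [179.9, -0.0, 64.1]
contact_force: [5.4, -1.1, -0.8]
gripper_width: 0.0549
gripper_force: 38.5
```

{"name": "move_arm", "arguments": {"twist": [[0, 0, 0], [0, 0, 0], [0, 0, 0], [0, 0, 0], [0, 0, 0], [0, 0, 0], [0, 0, 0], [0, 0, 0], [0, 0, 0], [0, 0, 0]], "offset": [[0, 0, 0], [0, 0, 0], [0, 0, 0], [0, 0, -0.1], [0, 0, -0.25], [0, 0, -0.4], [0, 0, -0.55], [0, 0, -0.7], [0, 0, -0.85], [0, 0, -1]], "fingers": [0.3, 0.2, 0.1, 0.1, 0.1, 0.1, 0.1, 0.1, 0.1, 0.1]}}

```text
t: 122.55
eef_pos: [0.6541, -0.2684, 0.1585]
eef_rot: [-180.0, -0.0, 64.0]
contact_force: [0.6, 1.0, 0.2]
gripper_width: 0.077
gripper_force: 0.0
```

Run:
```python
from w import *
d=get_image('top');s=get_image('side')
for o in lenses(d):print(*o)
for c,a,h in(('top',d,.057),('side',s,.057)):
  for nm,lo,hi in(('g',(55,120,60),(85,255,255)),('y',(24,150,90),(34,255,255)),('w',(0,0,190),(179,40,255))):
    for m,st,ce in blobs(a,lo,hi,12):
        q=ray(a,*ce,h)
        if .38<q[0]<.46 and -.38<q[1]<-.18:print(c,nm,ce.round(1),st[4],q.round(4),np.median(pts(a,m)[0],0).round(4))
cr=lambda d,a,b,w:cv2.resize(d['color'][b:b+w,a:a+w],(400,400),interpolation=2)
cv2.imwrite('pics/w3.png',np.hstack([cr(d,425,150,50),cr(s,262,180,50)]))
```

```text
[328. 205.] 334 [0.5978 0.0119 0.0797] [0.5999 0.0118 0.0677]
[366. 229.] 345 [ 0.549  -0.0596  0.0797] [ 0.5498 -0.0603  0.0677]
[292. 231.] 344 [0.55   0.082  0.0798] [0.5516 0.083  0.0678]
[307. 273.] 344 [0.4668 0.0548 0.0794] [0.4678 0.0561 0.0674]
[352. 272.] 353 [ 0.4668 -0.031   0.0796] [ 0.4678 -0.0313  0.0676]
[  6. 468.] 298 [0.1297 0.6035 0.0939] [0.1253 0.6102 0.0819]
top g [483.9 295.2] 179 [ 0.417  -0.2818  0.057 ] [ 0.4173 -0.2819  0.0563]
top y [455.1 298.2] 177 [ 0.4128 -0.2268  0.057 ] [ 0.4131 -0.227   0.0563]
side g [372.4 200.6] 60 [ 0.4148 -0.2751  0.057 ] [ 0.4158 -0.277   0.0548]
side y [369.9 210.7] 44 [ 0.4112 -0.2232  0.057 ] [ 0.4121 -0.2247  0.0558]
side w [374.7 190.4] 45 [ 0.4192 -0.3313  0.057 ] [ 0.4196 -0.3324  0.0561]
```

View pics/w3.png

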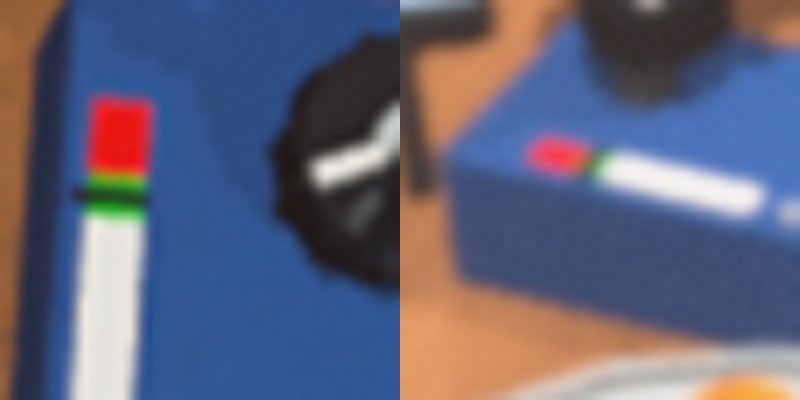

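The pointer sits in the middle of the green band at left-crop (112,195), and all five lenses stand apart on the plate. Next are the keys, white first, with the jaws shut.

{"name": "move_arm", "arguments": {"twist": [[0, 0, -0.007], [0, 0, -0.014], [0, 0, -0.021], [0, 0, -0.028], [0, 0, -0.035], [0, 0, -0.042], [0, 0, -0.05], [0, 0, -0.058], [0, 0, -0.065], [0, 0, -0.072]], "offset": [[0, -0.1, 0], [0, -0.2, 0], [0, -0.3, 0], [0, -0.4, 0], [0, -0.5, 0], [0, -0.6, 0], [0, -0.7, 0], [0, -0.8, 0], [0, -0.9, 0], [0, -1, 0]], "fingers": [0.2, 0.4, 0.6, 0.8, 1, 1, 1, 1, 1, 1]}}

```text
t: 123.9
eef_pos: [0.5817, -0.2332, 0.1573]
eef_rot: [-180.0, -0.0, 90.0]
contact_force: [-0.7, 0.1, 0.2]
gripper_width: 0.0001
gripper_force: 0.0
```

{"name": "move_arm", "arguments": {"twist": [[0, 0, 0], [0, 0, 0], [0, 0, 0], [0, 0, 0], [0, 0, 0], [0, 0, 0], [0, 0, 0], [0, 0, 0], [0, 0, 0], [0, 0, 0]], "offset": [[-0.06, -0.1, 0], [-0.12, -0.2, 0], [-0.18, -0.3, 0], [-0.24, -0.4, 0], [-0.3, -0.5, 0], [-0.36, -0.6, 0], [-0.42, -0.7, 0], [-0.48, -0.8, 0], [-0.55, -0.9, 0], [-0.64, -1, 0]], "fingers": [1, 1, 1, 1, 1, 1, 1, 1, 1, 1]}}

```text
t: 125.15
eef_pos: [0.5016, -0.2848, 0.1577]
eef_rot: [180.0, -0.0, 89.9]
contact_force: [-0.0, 0.3, -0.3]
gripper_width: -0.0001
gripper_force: 0.0
```

{"name": "move_arm", "arguments": {"twist": [[0, 0, 0], [0, 0, 0], [0, 0, 0], [0, 0, 0], [0, 0, 0], [0, 0, 0], [0, 0, 0], [0, 0, 0], [0, 0, 0], [0, 0, 0]], "offset": [[-0.06, -0.1, 0], [-0.12, -0.2, 0], [-0.18, -0.3, 0], [-0.24, -0.4, 0], [-0.3, -0.5, 0], [-0.36, -0.6, 0], [-0.42, -0.7, 0], [-0.48, -0.8, 0], [-0.55, -0.9, 0], [-0.64, -1, 0]], "fingers": [1, 1, 1, 1, 1, 1, 1, 1, 1, 1]}}

```text
t: 126.4
eef_pos: [0.4216, -0.3359, 0.1577]
eef_rot: [180.0, -0.0, 89.9]
contact_force: [-0.2, -0.1, -0.1]
gripper_width: 0.0001
gripper_force: 0.0
```

Run:
```python
from w import *
d=pickle.load(open('top.pkl','rb'))
p,u,v=pts(d,np.ones((480,640),bool));q=p[(u>425)&(u<535)&(v>262)&(v<322)]
print(np.histogram(q[:,2],np.arange(0,.062,.004)))
for c in((.4215,-.337),(.413,-.227),(.417,-.282)):
    r=np.hypot(q[:,0]-c[0],q[:,1]-c[1]);print([np.percentile(q[(r>a)&(r<a+.003),2],50).round(4) for a in np.arange(0,.03,.003)])
print(sense()['eef_pos'],sense()['gripper_width'])
```

```text
(array([ 960,   46,   23,   15,   17,   20,   23,  253, 1829,  769,   86,
        464,  191,  176,  301]), array([0.   , 0.004, 0.008, 0.012, 0.016, 0.02 , 0.024, 0.028, 0.032,
       0.036, 0.04 , 0.044, 0.048, 0.052, 0.056, 0.06 ]))
[np.float64(0.0579), np.float64(0.0565), np.float64(0.0569), np.float64(0.057), np.float64(0.0518), np.float64(0.047), np.float64(0.0467), np.float64(0.0361), np.float64(0.0355), np.float64(0.0348)]
[np.float64(0.0573), np.float64(0.0568), np.float64(0.0572), np.float64(0.0568), np.float64(0.0525), np.float64(0.0466), np.float64(0.0462), np.float64(0.036), np.float64(0.0351), np.float64(0.0348)]
[np.float64(0.0568), np.float64(0.0572), np.float64(0.0572), np.float64(0.0562), np.float64(0.0511), np.float64(0.0469), np.float64(0.0463), np.float64(0.0363), np.float64(0.035), np.float64(0.0348)]
[ 0.42158082 -0.33588385  0.15772571] 0.0001454992778629018
```

The collar is at 46.5 mm and the key top at 57 mm, so the press can go about 6 mm.

{"name": "move_arm", "arguments": {"twist": [[0, 0, 0], [0, 0, 0], [0, 0, 0], [0, 0, 0], [0, 0, 0], [0, 0, 0], [0, 0, 0], [0, 0, 0], [0, 0, 0], [0, 0, 0]], "offset": [[0, 0, 0.1], [0, 0, 0.2], [0, 0, 0.3], [0, 0, 0.4], [0, 0, 0.5], [0, 0, 0.6], [0, 0, 0.7], [0, 0, 0.8], [0, 0, 0.9], [0, 0, 1]], "fingers": [1, 1, 1, 1, 1, 1, 1, 1, 1, 1]}}

```text
t: 127.65
eef_pos: [0.4221, -0.3356, 0.0772]
eef_rot: [180.0, -0.0, 89.9]
contact_force: [-0.8, 0.5, 0.7]
gripper_width: 0.0002
gripper_force: 0.0
```

{"name": "move_arm", "arguments": {"twist": [[0, 0, 0], [0, 0, 0], [0, 0, 0], [0, 0, 0], [0, 0, 0], [0, 0, 0], [0, 0, 0], [0, 0, 0], [0, 0, 0], [0, 0, 0]], "offset": [[0, 0, 0.05], [0, 0, 0.1], [0, 0, 0.14], [0, 0, 0.17], [0, 0, 0.2], [0, 0, 0.22], [0, 0, 0.24], [0, 0, 0.24], [0, 0, 0.24], [0, 0, 0.24]], "fingers": [1, 1, 1, 1, 1, 1, 1, 1, 1, 1]}}

```text
t: 128.9
eef_pos: [0.4222, -0.3356, 0.0591]
eef_rot: [180.0, 0.0, 89.9]
contact_force: [-2.6, 2.0, 8.3]
gripper_width: -0.0
gripper_force: 3.9
```

{"name": "move_arm", "arguments": {"twist": [[0, 0, 0], [0, 0, 0], [0, 0, 0], [0, 0, 0], [0, 0, 0], [0, 0, 0], [0, 0, 0], [0, 0, 0], [0, 0, 0], [0, 0, 0]], "offset": [[0, 0, 0.01], [0, 0, 0.01], [0, 0, 0.01], [0, 0, -0.1], [0, 0, -0.2], [0, 0, -0.3], [0.1, 0, -0.35], [0.2, 0, -0.35], [0.3, 0, -0.35], [0.4, 0, -0.35]], "fingers": [1, 1, 1, 1, 1, 1, 1, 1, 1, 1]}}

```text
t: 130.15
eef_pos: [0.422, -0.3026, 0.0862]
eef_rot: [-180.0, -0.0, 89.9]
contact_force: [-0.0, 0.2, 0.2]
gripper_width: -0.0001
gripper_force: 0.0
```

{"name": "move_arm", "arguments": {"twist": [[0, 0, 0], [0, 0, 0], [0, 0, 0], [0, 0, 0], [0, 0, 0], [0, 0, 0], [0, 0, 0], [0, 0, 0], [0, 0, 0], [0, 0, 0]], "offset": [[0.1, -0.02, 0], [0.2, -0.03, 0], [0.3, -0.04, 0], [0.4, -0.05, 0], [0.5, -0.06, 0], [0.6, -0.08, 0], [0.7, -0.1, 0], [0.8, -0.11, 0], [0.9, -0.12, 0], [0.975, -0.12, 0]], "fingers": [1, 1, 1, 1, 1, 1, 1, 1, 1, 1]}}

```text
t: 131.4
eef_pos: [0.4126, -0.225, 0.0865]
eef_rot: [180.0, -0.0, 89.9]
contact_force: [0.2, 0.1, 0.2]
gripper_width: -0.0001
gripper_force: 0.0
```

{"name": "move_arm", "arguments": {"twist": [[0, 0, 0], [0, 0, 0], [0, 0, 0], [0, 0, 0], [0, 0, 0], [0, 0, 0], [0, 0, 0], [0, 0, 0], [0, 0, 0], [0, 0, 0]], "offset": [[0, 0, 0.08], [0, 0, 0.16], [0, 0, 0.22], [0, 0, 0.26], [0, 0, 0.3], [0, 0, 0.33], [0, 0, 0.35], [0, 0, 0.36], [0, 0, 0.36], [0, 0, 0.36]], "fingers": [1, 1, 1, 1, 1, 1, 1, 1, 1, 1]}}

```text
t: 132.65
eef_pos: [0.4126, -0.2256, 0.0589]
eef_rot: [-180.0, 0.0, 89.9]
contact_force: [-7.7, 3.4, 18.2]
gripper_width: -0.0002
gripper_force: 8.5
```

{"name": "move_arm", "arguments": {"twist": [[0, 0, 0], [0, 0, 0], [0, 0, 0], [0, 0, 0], [0, 0, 0], [0, 0, 0], [0, 0, 0], [0, 0, 0], [0, 0, 0], [0, 0, 0]], "offset": [[0, 0, 0], [0, 0, -0.1], [0, 0, -0.2], [0, 0, -0.3], [0, 0, -0.36], [-0.15, 0.01, -0.36], [-0.3, 0.02, -0.36], [-0.45, 0.03, -0.36], [-0.6, 0.04, -0.36], [-0.675, 0.04, -0.36]], "fingers": [1, 1, 1, 1, 1, 1, 1, 1, 1, 1]}}

```text
t: 133.9
eef_pos: [0.4156, -0.2806, 0.0863]
eef_rot: [-180.0, -0.0, 89.9]
contact_force: [0.6, -0.3, -0.4]
gripper_width: 0.0001
gripper_force: 0.0
```

{"name": "move_arm", "arguments": {"twist": [[0, 0, 0], [0, 0, 0], [0, 0, 0], [0, 0, 0], [0, 0, 0], [0, 0, 0], [0, 0, 0], [0, 0, 0], [0, 0, 0], [0, 0, 0]], "offset": [[0, 0, 0.08], [0, 0, 0.16], [0, 0, 0.22], [0, 0, 0.26], [0, 0, 0.3], [0, 0, 0.33], [0, 0, 0.35], [0, 0, 0.36], [0, 0, 0.36], [0, 0, 0.36]], "fingers": [1, 1, 1, 1, 1, 1, 1, 1, 1, 1]}}

```text
t: 135.15
eef_pos: [0.4159, -0.2792, 0.0589]
eef_rot: [-180.0, 0.0, 89.9]
contact_force: [-6.1, 5.3, 15.7]
gripper_width: 0.0
gripper_force: 8.1
```

{"name": "move_arm", "arguments": {"twist": [[0, 0, 0], [0, 0, 0], [0, 0, 0], [0, 0, 0], [0, 0, 0], [0, 0, 0], [0, 0, 0], [0, 0, 0], [0, 0, 0], [0, 0, 0]], "offset": [[0, 0, 0], [0, 0, -0.1], [0, 0, -0.2], [0, 0, -0.3], [0, 0, -0.45], [0, 0, -0.6], [0, 0, -0.7], [0, 0, -0.8], [0, 0, -0.9], [0, 0, -1]], "fingers": [1, 1, 1, 1, 1, 1, 1, 1, 1, 1]}}

```text
t: 136.4
eef_pos: [0.4157, -0.2794, 0.1381]
eef_rot: [-180.0, -0.0, 89.9]
contact_force: [-0.1, -1.2, -0.7]
gripper_width: -0.0
gripper_force: 0.0
```

Run:
```python
from h import *
d=get_image('top')
for o in lenses(d):print(*o)
cv2.imwrite('pics/f.png',d['color'])
```

```text
[328. 205.] 334 [0.5981 0.0119 0.0796] [0.5999 0.0118 0.0676]
[366. 229.] 344 [ 0.5488 -0.0597  0.0795] [ 0.5498 -0.0603  0.0675]
[292. 231.] 337 [0.5507 0.0819 0.0793] [0.5521 0.0833 0.0673]
[306. 273.] 345 [0.4675 0.0547 0.0795] [0.468  0.0561 0.0675]
[352. 272.] 353 [ 0.4667 -0.0309  0.0796] [ 0.4678 -0.0314  0.0676]
[  6. 468.] 297 [0.1295 0.6039 0.0936] [0.1252 0.6104 0.0816]
```

View pics/f.png

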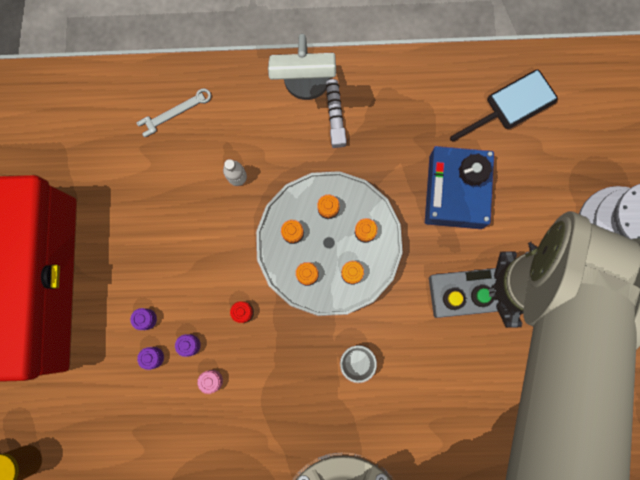

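The final view shows five lenses in a ring on the plate around (329,243). The red lens (241,312) and glue bottle (235,170) haven't moved, and the gripper is clear of the keys.

```bash
python3 -c "
from rig import *
print(sign_off())"
```

```text
the job is handed in; nothing more can be done
None
```

I handed the job in at about 136 s: all five amber lenses stand apart on the turntable, the pointer is mid-green, and white, yellow and green were each pressed down in that order; the hand-in returned no verdict.

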